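# Take the pile on the sideboard apart and put each thing in its place

### The job

Take the pile apart from the top down and put each thing in its own place, in this order: the salt jar into the empty well of the dark wooden stand beside the pepper jar, the matchbox into the little red tray, the blue tin onto the middle of the slate mat, and last the green tea box into the white tray. Keep everything upright, and set the matchbox, tin and tea box square with the tray or mat, flat on it and with nothing resting on a rim. Leave the blue mug and the small glass shaker where they are.

Things in the scene. Friction and masses are not known exactly. Their poses are not given: they have to be found in the camera images.
- salt_jar: glass spice jar with a black cap and pale grey contents, upright and round, 41 mm across, 105 mm high; origin at the centre of its underside, z up. At the start it stands on one half of the blue tin's lid, about 2 cm from the lid's middle, 5 mm from the matchbox and much taller than it, so it must go first
- matchbox: red-brown matchbox lying flat, 35 mm (its x) by 58 mm (its y) by 16 mm high; origin at the centre of its underside, z up. Grip it across its 35 mm side. At the start it lies on the other half of the tin's lid, about 2 cm from the lid's middle, its 58 mm side across the tin
- tin: closed blue tin with a flat lid and rounded edges, 62 mm (its x) by 86 mm (its y) by 40 mm high; origin at the centre of its underside, z up. Grip it across its 62 mm side. At the start it stands on the tea box, lined up with it; the salt jar and the matchbox stand on it
- tea_box: closed dark green card tea box, 68 mm (its x) by 98 mm (its y) by 84 mm high, the bottom of the pile, its lid stays shut; origin at the centre of its underside, z up. Grip it across its 68 mm side. Its 98 mm side runs roughly away from the robot (within 0.3 rad)
- free_well (a point): centre of the floor of the empty round well in the dark wooden cruet stand: well 61 mm across, 6 mm deep, its floor 8 mm above the work surface. The stand is a fixed block 76 x 154 x 14 mm; its other well, 76 mm from this one on the side away from the robot (along the point's -y), holds a fixed brown-banded pepper jar 44 mm across whose top is 113 mm above the work surface
- match_tray: fixed little red tray, outside 66 mm (its x) by 88 mm (its y), inside 60 x 82 mm, rim 6 mm high, floor 3 mm thick; origin at the centre of its underside, z up. The matchbox lies in it long side along long side; either end may be first
- slate_mat: fixed flat dark grey slate mat without a rim, 86 mm (its x) by 110 mm (its y), 6 mm thick; origin at the centre of its underside, z up. The tin stands in its middle, long side along long side; either end may be first
- tea_tray: fixed white plastic tray, outside 100 mm (its x) by 130 mm (its y), inside 92 x 122 mm, rim 14 mm high, floor 4 mm thick; origin at the centre of its underside, z up. The tea box stands in it long side along long side; either end may be first
- mug_1: bystander: loose dark blue mug, 89 x 126 x 97 mm high, at the middle of the back row of clutter (up to 340 mm high at the sides), close to the wall that stands 0.72 m ahead of the robot; origin at the centre of its underside. Not to be moved
- mill_1: bystander: loose small glass shaker with a grey top, 44 mm across, 90 mm high, a little in front of the back row; origin at the centre of its underside. Not to be moved

How it is judged:
By the outcome, as a careful person would: the job done as asked, in the order asked, and still so for the second after the job is handed in, with the robot touching nothing.
It also fails if it takes over 109 s, if anything falls off the work surface, if the arm or the gripper's body presses on something with over 40 N, if the wrist force passes 120 N, or if a joint passes its speed limit or range.

### The arm

A 7-joint arm with a two-finger parallel gripper is mounted at the origin on a cart in front of the work surface, level with it; the furniture and walls round the work are solid. World frame = base frame: x ahead of the robot, y to its left, z up, the work surface at z = 0. Lengths are in m, angles in rad, forces in N, time in s.
With the tool pointing down it reaches from about 0.425 to 0.875 m from the base axis. Payload 8.4 kg.
Tool frame: the origin (TCP) lies midway between the tips of the shut fingers; the grasp point (between the pads) lies 19 mm behind it; z points along the fingers, y is the line along which they close (so a half turn about z gives the same grasp; the last joint's range is limited). The gripper opens to 87 mm and grips with 3 to 60 N. Pads are 19 mm wide; open, the fingers measure 117 mm over their backs; the gripper's body (75 mm by 190 mm) begins 51 mm behind the grasp point.
Start: joints at [-1.442, 0.333, 0.04, 1.465, -0.013, 1.343, -0.059], TCP at [0.147, 0.633, 0.202] pointing down, gripper open.
Joint ranges: [-2.58, 2.58], [-0.38, 2.09], [-1.3, 1.39], [0.25, 2.4], [-1.5, 4.64], [0.08, 2.09], [-2.65, 2.65]. Speed limits (rad/s): [2.22, 2.22, 2.79, 2.79, 3.14, 3.14, 3.14].

### API

Orientations are given as [roll, pitch, yaw] about the fixed x, y, z axes, in that order (R = Rz(yaw) Ry(pitch) Rx(roll)).
In Python, from cell import read_state, capture, camera_params, ctrl gives the robot as it stands.
- The arm moves only by the shell command python3 -m handwheel 'ROWS'. ROWS is JSON, a list that holds one entry, the list of rows, each a list of 7 numbers: the closure, from -1 (fully open) to 1 (shut), then the shift along the tool's x, y, z normalised to -1 to 1, where 1 is 60 cm, then the turn, a rotation vector about the tool's x, y, z normalised to -1 to 1, where 1 is 45 degrees. A call has 1 to 20 rows; each row is the pose to reach, as a shift and turn from the pose commanded when the call began, along the tool's axes at that moment; what a row does not reach only later rows make up. A row lasts 1/8 s, in which the tool goes at most 62.5 mm and 10.7 degrees, less where a joint would pass 70% of its speed; a pose out of reach is approached as far as the arm can. A call with a number of a shift or a turn outside -1 to 1 is refused whole. A call with a gripper value outside its range is refused whole. The fingers move at their own pace and stop on an object; the grip force is fixed at half the most. Time passes only in rows, so rows that repeat a pose let the fingers close. It gives the time, the measured TCP pose, the force, the opening and the grip force at its end, in the units of the state.
- read_state(): the state, without advancing time (a new reading comes with each control period).
- capture(name): name is "scene" or "top" or "wrist"; returns (picture, depth): 384x512x3 uint8, blue, green, red; 384x512 float32, m along the optical axis (not along the pixel's ray), 0 where there is no reading.
- camera_params(name): a dict with "K" (3x3 intrinsics, pixels), "world_from_camera" (4x4, takes a point from camera to world coordinates). Camera axes: x right, y up, looking along -z (the intrinsics and any distortion apply to the point x, -y, -z); pixel columns grow to the right and rows downward; lengths in m; the calibration is good to about 2 mm. The wrist camera is an equidistant fisheye: a pixel r from the principal point sees the ray r / f radians off the axis. A picture is of the moment at which its call begins: read the wrist's pose just before it. camera_params takes no time and is no camera call; for the wrist camera it gives the pose at the moment of the call.
- ctrl.job_done(): hands the job in; it is judged then, once.
The state is a dict: "t": time; "q": joint angles; "joint_velocities": joint speeds; "tau": joint torques, N m; "position": TCP position; "eef_rot": TCP orientation; "wrist_force": force on the tool from outside, world axes, zero at the start; "torque": the same for the moment, N m; "finger_gap": finger opening in m; "gripper_force": force on a finger pad.
Only numpy, scipy, OpenCV 4.12 (cv2) and the standard library are available. Lean on these libraries where they do the work, as an engineer would, in place of code of your own. Each camera call takes 0.05 s, during which the arm holds its last target. There are 200 camera calls.

## Working session

There is one attempt and no reset: what is moved stays moved. The work goes in short steps, Python scripts to look and compute and a shell command to move; the robot and the scene stay as the last step left them, time stands still between calls to the robot, and variables do not carry over. Pictures are saved under pics/ and viewed, at most 14 in all, crops included, and the job is handed in when it is done.

```bash
mkdir -p pics; ls
python3 - <<'E'
from cell import *
import cv2,numpy as np
for n in("scene","top"):
    p,d=capture(n);cv2.imwrite(f"pics/{n}0.png",p);np.save(f"pics/{n}0.npy",d)
    c=camera_params(n);print(n,{k:(np.round(v,3).tolist() if not isinstance(v,str) else v) for k,v in c.items()})
s=read_state();print(s)
E
```

```text
pics
scene {'K': [[404.709, 0.0, 255.663], [0.0, 404.709, 191.032], [0.0, 0.0, 1.0]], 'world_from_camera': [[0.809, 0.433, -0.398, 0.064], [-0.588, 0.592, -0.552, -0.652], [-0.004, 0.68, 0.733, 0.954], [0.0, 0.0, 0.0, 1.0]]}
top {'K': [[396.468, 0.0, 251.675], [0.0, 396.468, 190.505], [0.0, 0.0, 1.0]], 'world_from_camera': [[0.005, 0.996, -0.088, 0.441], [-1.0, 0.005, -0.005, -0.005], [-0.004, 0.088, 0.996, 1.21], [0.0, 0.0, 0.0, 1.0]]}
{'t': 0.1, 'q': array([-1.44219956,  0.33383299,  0.03987474,  1.46615986, -0.0134233 ,
        1.34330616, -0.05849913]), 'joint_velocities': array([ 0.0004112 , -0.00241616, -0.00052084, -0.00125358, -0.00086294,
       -0.00017904, -0.00046367]), 'tau': array([ 5.01715273e-03, -6.57803607e+01,  1.34058326e+00, -4.04705966e+01,
       -5.95849729e-02,  4.09260008e-02,  4.82646669e-05]), 'position': array([0.14670849, 0.63276833, 0.20106418]), 'eef_rot': array([-3.14015413e+00,  7.37092903e-05,  2.91377488e+00]), 'wrist_force': array([ 0.4208882 , -0.05670221,  0.1523089 ]), 'torque': array([ 0.01033373, -0.06134039,  0.00909152]), 'gripper_force': 0.0, 'finger_gap': 0.08693288702865275}
```

View pics/top0.png

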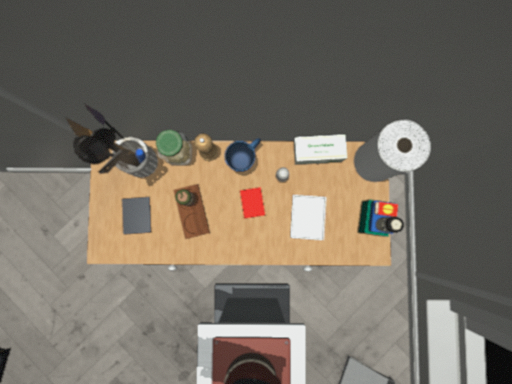

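View pics/scene0.png

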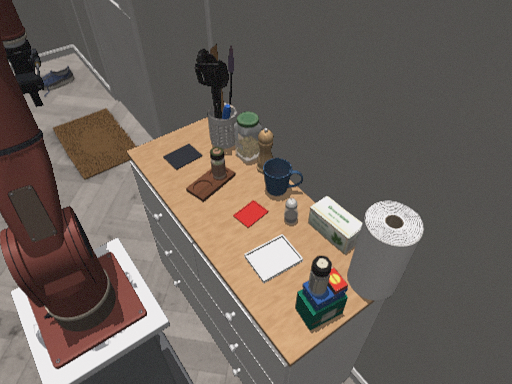

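The top view shows the slate mat at (137,215), stand at (192,211) with its free well at about (194,225), red tray at (253,203), white tray at (308,217), and the pile at (380,217) with the jar cap at about (395,225). In the scene view the pile is at (322,290), with the paper towel behind it at (385,250).

```bash
cat > h.py <<'E'
from cell import *
import cv2,numpy as np
from scipy.spatial.transform import Rotation as R
def rays(c,px,fish=False):
    px=np.atleast_2d(np.asarray(px,float));K=c["K"];T=c["world_from_camera"]
    v=np.c_[(px[:,0]-K[0,2])/K[0,0],(px[:,1]-K[1,2])/K[1,1]]
    if fish:
        r=np.linalg.norm(v,axis=1,keepdims=True)+1e-9
        d=np.c_[v[:,:1]/r*np.sin(r),-v[:,1:]/r*np.sin(r),-np.cos(r)]
    else: d=np.c_[v[:,0],-v[:,1],-np.ones(len(v))]
    return T[:3,3],d@T[:3,:3].T
def plane(c,px,z,fish=False):
    o,d=rays(c,px,fish);return o+d*((z-o[2])/d[:,2:])
def mask(p,lo,hi,roi):
    x0,y0,x1,y1=roi;m=np.zeros(p.shape[:2],np.uint8)
    m[y0:y1,x0:x1]=cv2.inRange(cv2.cvtColor(p,cv2.COLOR_BGR2HSV),lo,hi)[y0:y1,x0:x1]
    return cv2.morphologyEx(m,cv2.MORPH_OPEN,np.ones((3,3)))
def rect(p,c,lo,hi,roi,z,fish=False):
    "largest blob -> rectangle on plane z: centre(mm), sides(mm), yaw of long side"
    cs=cv2.findContours(mask(p,np.array(lo),np.array(hi),roi),cv2.RETR_EXTERNAL,cv2.CHAIN_APPROX_NONE)[0]
    k=max(cs,key=cv2.contourArea)[:,0]
    w=plane(c,k,z,fish)[:,:2]*1000
    (x,y),(a,b),_=r=cv2.minAreaRect(w.astype(np.float32));q=cv2.boxPoints(r)
    e=max([q[1]-q[0],q[2]-q[1]],key=np.linalg.norm);yaw=np.arctan2(e[1],e[0])
    yaw=(yaw+np.pi/2)%np.pi-np.pi/2
    return np.round([x,y,max(a,b),min(a,b)],1),round(float(yaw),3)
def go(x,y,z,yaw):
    "shift (units) and turn (units) from the current pose to TCP x,y,z mm pointing down with yaw (mod pi)"
    s=read_state();R0=R.from_euler("xyz",s["eef_rot"]);
    print("now",np.round(s["position"]*1000,1),np.round(s["eef_rot"],3),"q7",np.round(s["q"],2)[6])
    d=R0.inv().apply(np.array([x,y,z])/1000-s["position"])
    for k in(0,np.pi):
        rv=(R0.inv()*R.from_euler("xyz",[np.pi,0,yaw+k])).as_rotvec()
        print("shift",np.round(d/.6,4),"turn",np.round(rv/(np.pi/4),3))
E
python3 - <<'E'
from h import *
p=cv2.imread("pics/top0.png");c=camera_params("top");d=np.load("pics/top0.npy")
S=[("slate",[0,0,30],[180,90,95],(110,185,160,245),.006),("red",[0,150,80],[6,255,255],(230,180,275,225),.006),
("white",[0,0,150],[180,60,255],(285,190,332,245),.014),("stand",[0,60,20],[14,255,105],(170,180,215,242),.014),
("green",[60,60,10],[95,255,255],(355,190,410,245),.084)]
for n,lo,hi,roi,z in S:
    try: print(n,*rect(p,c,lo,hi,roi,z))
    except Exception as e: print(n,e)
for px in [(395,225),(389,210),(366,217),(253,203),(308,217),(400,140),(282,174)]:
    z=d[px[1],px[0]];o,r=rays(c,px);print(px,np.round(o+r*z,3))
a=cv2.resize(p[185:245,345:415],None,fx=8,fy=8,interpolation=cv2.INTER_CUBIC)
b=cv2.resize(p[175:245,165:220],None,fx=4,fy=6.857,interpolation=cv2.INTER_CUBIC)
cv2.imwrite("pics/crop0.png",np.hstack([a,cv2.resize(b,(220,480))]))
E
```

```text
slate max() iterable argument is empty
red [ 5.115e+02 -2.000e-01  8.600e+01  6.350e+01] 0.168
white [ 468.5 -168.5  133.   103.3] -0.066
stand [521.7 171.4  39.9  17.3] -0.072
green [ 469.2 -320.6   93.6   33.8] -0.021
(395, 225) [[ 0.445 -0.352  0.233]]
(389, 210) [[ 0.485 -0.369  0.141]]
(366, 217) [[ 0.467 -0.324  0.081]]
(253, 203) [[ 0.51  -0.003  0.003]]
(308, 217) [[ 0.468 -0.17   0.006]]
(400, 140) [[ 0.66  -0.376  0.216]]
(282, 174) [[ 0.589 -0.086  0.086]]
```

View pics/crop0.png

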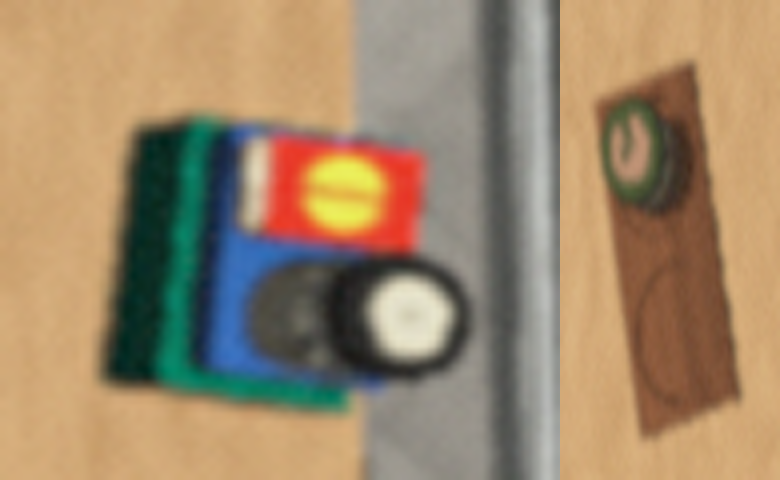

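The crop shows the jar cap centre at about (396,224.6) in the full image. The red matchbox is on the far half of the tin, and the pile is turned about -0.1 rad. The stand's long axis is turned about +0.23 rad. I'll drive along the table, taking wrist pictures on the way.

```bash
python3 -m handwheel '[[[-1,-0.1,-0.05,-0.2,0,0,0.1],[-1,-0.517,-0.364,-0.248,0,0,0.8],[-1,-0.517,-0.364,-0.248,0,0,1],[-1,-0.517,-0.364,-0.248,0,0,1],[-1,-0.517,-0.364,-0.248,0,0,1],[-1,-0.517,-0.364,-0.248,0,0,1],[-1,-0.517,-0.364,-0.248,0,0,1],[-1,-0.517,-0.364,-0.248,0,0,1],[-1,-0.517,-0.364,-0.248,0,0,1],[-1,-0.517,-0.364,-0.248,0,0,1],[-1,-0.517,-0.364,-0.248,0,0,1]]]'
python3 - <<'E'
from h import *
c=camera_params("wrist");p,d=capture("wrist");cv2.imwrite("pics/w1.png",p);np.savez("pics/w1.npz",**{k:v for k,v in c.items() if not isinstance(v,str)})
print(np.round(c["K"],1).tolist(),np.round(c["world_from_camera"],3).tolist());s=read_state();print(s["q"].round(2))
go(430,150,350,1.2)
E
```

```text
t: 1.48
position: [0.3989, 0.3511, 0.3501]
eef_rot: [-3.141, 0.0, 2.13]
wrist_force: [-0.6, -0.8, -0.7]
finger_gap: 0.087
gripper_force: 0.0
[[297.3, 0.0, 252.1], [0.0, 297.3, 195.9], [0.0, 0.0, 1.0]] [[0.847, -0.513, -0.135, 0.363], [0.531, 0.82, 0.216, 0.41], [-0.0, -0.255, 0.967, 0.535], [0.0, 0.0, 0.0, 1.0]]
[-1.14  0.04  0.35  1.51 -0.02  1.59 -0.23]
now [399.  351.  350.3] [-3.141  0.     2.13 ] q7 -0.23
shift [-0.3114 -0.1339  0.0007] turn [-1.000e-03  1.000e-03  1.184e+00]
shift [-0.3114 -0.1339  0.0007] turn [-1.000e-03 -1.000e-03 -2.816e+00]
```

View pics/w1.png

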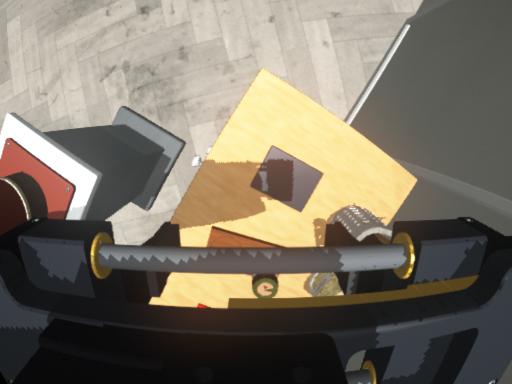

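The wrist view shows the slate at about (287,178). The gripper hides everything below about row 240, so I need to stand off along tool -x to see a target.

```bash
python3 -m handwheel '[[[-1,-0.1,-0.04,0,0,0,0.2],[-1,-0.32,-0.12,0,0,0,0.6],[-1,-0.32,-0.12,0,0,0,1],[-1,-0.32,-0.12,0,0,0,1],[-1,-0.32,-0.12,0,0,0,1],[-1,-0.32,-0.12,0,0,0,1]]]'
python3 - <<'E'
from h import *
c=camera_params("wrist");p,d=capture("wrist");cv2.imwrite("pics/w2.png",p);np.savez("pics/w2.npz",**{k:v for k,v in c.items() if not isinstance(v,str)})
t=camera_params("top")
pt=cv2.imread("pics/top0.png");p1=cv2.imread("pics/w1.png");c1=np.load("pics/w1.npz")
hs=cv2.cvtColor(pt,cv2.COLOR_BGR2HSV);print("slate hsv",hs[215,137],"stand",hs[232,194],"w slate",cv2.cvtColor(p1,cv2.COLOR_BGR2HSV)[[165,200],[265,310]])
print("jar top",plane(t,(396,224.6),.229)*1000)
k=lambda u,v:(345+u/8,185+v/8)
print("matchbox corners top",plane(t,[k(245,138),k(425,155),k(412,252),k(238,230)],.140).round(4)*1000)
print("tin top corner(front left, back left)",plane(t,[k(212,365),k(238,130)],.124).round(4)*1000)
print("tea top corners",plane(t,[k(158,383),k(345,405),k(190,120)],.084).round(4)*1000)
k=lambda u,v:(165+(u-560)/4,175+v/6.857)
print("stand corners",plane(t,[k(597,103),k(693,65),k(740,400),k(643,437)],.014).round(4)*1000)
go(400,-300,350,0)
E
```

```text
t: 2.28
position: [0.4401, 0.1495, 0.3507]
eef_rot: [-3.142, -0.0, 1.344]
wrist_force: [-0.4, 0.5, 0.8]
finger_gap: 0.0871
gripper_force: 0.0
slate hsv [100  14 108] stand [ 11 143 128] w slate [[  9  89 109]
 [ 23 101 251]]
jar top [[ 445.69360753 -355.6861063   229.        ]]
matchbox corners top [[ 505.9 -334.3  140. ]
 [ 500.5 -394.7  140. ]
 [ 467.8 -389.5  140. ]
 [ 474.9 -331.2  140. ]]
tin top corner(front left, back left) [[ 429.5 -326.3  124. ]
 [ 509.6 -336.9  124. ]]
tea top corners [[ 422.6 -319.    84. ]
 [ 415.3 -384.6   84. ]
 [ 515.6 -332.2   84. ]]
stand corners [[547.5 235.5  14. ]
 [564.7 163.1  14. ]
 [417.5 125.2  14. ]
 [401.1 197.7  14. ]]
now [440.  149.7 350.6] [-3.142  0.     1.345] q7 -0.7
shift [-0.7454  0.1026  0.0011] turn [0.    0.    1.713]
shift [-0.7454  0.1026  0.0011] turn [-0.     0.    -2.287]
```

View pics/w2.png

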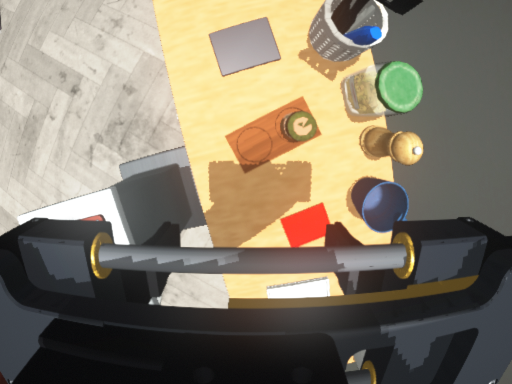

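The second wrist view shows the stand well at about (254,145), the pepper jar at (300,125), the slate at (245,47), the red tray at (306,226) partly masked by the gripper, and the mug at (383,205).

```bash
python3 -m handwheel '[[[-1,-0.1,0.02,0,0,0,0.2],[-1,-0.4945,0.08,0,0,0,0.6],[-1,-0.4945,0.08,0,0,0,1],[-1,-0.4945,0.08,0,0,0,1],[-1,-0.4945,0.08,0,0,0,1],[-1,-0.4945,0.08,0,0,0,1],[-1,-0.4945,0.08,0,0,0,1],[-1,-0.4945,0.08,0,0,0,1]]]' && python3 -m handwheel '[[[-1,-0.06,0.06,0,0,0,0.2],[-1,-0.232,0.26,0,0,0,0.87],[-1,-0.232,0.26,0,0,0,0.87],[-1,-0.232,0.26,0,0,0,0.87],[-1,-0.232,0.26,0,0,0,0.87],[-1,-0.232,0.26,0,0,0,0.87],[-1,-0.232,0.26,0,0,0,0.87]]]'
python3 - <<'E'
from h import *
c=camera_params("wrist");p,d=capture("wrist");cv2.imwrite("pics/w3.png",p);np.savez("pics/w3.npz",**{k:v for k,v in c.items() if not isinstance(v,str)})
print(read_state()["q"].round(2))
c2=np.load("pics/w2.npz");p2=cv2.imread("pics/w2.png")
print("well",plane(c2,(254,145),.014,True)*1000,"stand corners",plane(c2,[(226,136),(306,97),(320,131),(246,171)],.014,True).round(4)*1000)
print("slate",rect(p2,c2,[100,0,40],[179,80,150],(200,10,290,80),.006,True))
print("slate c",plane(c2,[(209,37),(268,18),(281,54),(223,75)],.006,True).round(4)*1000)
print("red c",plane(c2,[(281,217),(321,204),(330,237)],.006,True).round(4)*1000)
t=camera_params("top");pt=cv2.imread("pics/top0.png")
print("slate top",rect(pt,t,[90,0,60],[130,60,130],(110,185,165,245),.006))
go(446,-356,350,-.125)
E
```

```text
t: 3.32
position: [0.4203, -0.149, 0.3505]
eef_rot: [3.141, 0.001, 0.561]
wrist_force: [0.2, -0.1, -0.2]
finger_gap: 0.0873
gripper_force: 0.0
t: 4.2
position: [0.3853, -0.355, 0.3506]
eef_rot: [-3.141, -0.0, -0.122]
wrist_force: [-0.2, 1.2, -0.2]
finger_gap: 0.0874
gripper_force: 0.0
[-0.47 -0.    1.16  1.55 -0.    1.59 -1.01]
well [[449.44851247 172.81790914  14.        ]] stand corners [[405.4 199.6  14. ]
 [557.3 236.4  14. ]
 [569.4 172.5  14. ]
 [425.2 130.8  14. ]]Traceback (most recent call last):
  File "<stdin>", line 6, in <module>
  File "h.py", line 21, in rect
    k=max(cs,key=cv2.contourArea)[:,0]
      ~~~^^^^^^^^^^^^^^^^^^^^^^^^
ValueError: max() iterable argument is empty
```

View pics/w3.png

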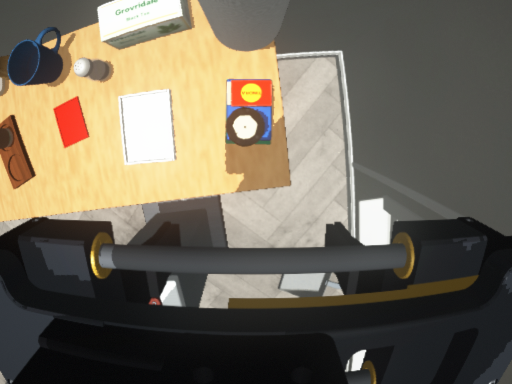

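The third wrist view shows the cap centre at (245,126), the matchbox spanning about (230–272, 80–106), the white tray corners near (120,95), (171,90), (174,159) and (124,163), and the towel roll just behind the pile.

Run:
```python
from h import *
c=np.load("pics/w3.npz");P=lambda c,l,z,f=True:(plane(c,l,z,f)*1000).round(1)[:,:2].tolist()
print("jar",P(c,(245,126),.229));print("match",P(c,[(230,80),(272,79),(272,106),(230,106)],.140))
print("red",P(c,[(54,106),(79,97),(88,136),(64,147)],.006));print("white",P(c,[(120,95),(171,90),(174,159),(124,163)],.014))
c2=np.load("pics/w2.npz");print("slate",P(c2,[(209,37),(268,18),(281,54),(223,75)],.006));print("red2",P(c2,[(281,217),(321,204),(330,237)],.006))
t=camera_params("top");pt=cv2.imread("pics/top0.png")
print("slate top",rect(pt,t,[90,0,60],[130,60,130],(110,185,165,245),.006))
v,u=np.mgrid[0:384,0:512]
for n in("top","scene"):
    cc=camera_params(n);d=np.load(f"pics/{n}0.npy").ravel();o,r=rays(cc,np.c_[u.ravel(),v.ravel()]);w=o+r*d[:,None]
    w=w[(d>0)&(abs(w[:,0]-.65)<.12)&(abs(w[:,1]+.38)<.1)&(w[:,2]>.15)]
    print(n,len(w),np.percentile(w,[0.5,2,98,99.5],axis=0).round(3).tolist())
go(446,-356,350,-.12)
```

```text
jar [[448.8, -355.0]]
match [[510.8, -340.6], [505.4, -395.3], [469.4, -391.0], [476.1, -336.3]]
red [[555.9, 36.1], [558.3, -30.9], [476.7, -39.7], [466.4, 25.3]]
white [[539.2, -127.4], [528.1, -227.2], [404.1, -214.5], [411.5, -114.2]]
slate [[416.0, 383.4], [526.3, 394.5], [532.8, 322.1], [424.6, 307.2]]
red2 [[468.8, 29.4], [548.2, 37.0], [555.7, -34.4]]
slate top (array([471.5, 350.1, 102.9,  76. ]), 0.034)
top 12345 [[0.579, -0.477, 0.158], [0.589, -0.47, 0.173], [0.72, -0.283, 0.73], [0.72, -0.281, 0.741]]
scene 24677 [[0.578, -0.478, 0.156], [0.582, -0.474, 0.173], [0.722, -0.285, 0.687], [0.722, -0.281, 0.699]]
now [ 385.1 -355.2  350.6] [-3.141 -0.    -0.122] q7 -1.01
shift [ 0.1009 -0.0111  0.001 ] turn [-0.001 -0.    -0.003]
shift [ 0.1009 -0.0111  0.001 ] turn [-1.000e-03  2.000e-03  3.997e+00]
```

Run:
```python
from h import *
v,u=np.mgrid[0:384,0:512]
for n in("top","scene"):
    cc=camera_params(n);d=np.load(f"pics/{n}0.npy").ravel();o,r=rays(cc,np.c_[u.ravel(),v.ravel()]);w=o+r*d[:,None]
    for z0 in(.03,.1,.18,.26):
        m=(d>0)&(w[:,2]>z0)&(w[:,2]<z0+.06)&(w[:,0]>.53)&(w[:,0]<.72)
        for y in np.arange(-.46,-.26,.03):
            k=m&(abs(w[:,1]-y)<.01)
            if k.sum()>5: print(n,z0,round(y,2),k.sum(),np.percentile(w[k,0],[3,20]).round(3),end=' | ')
        print()
```

```text
top 0.03 -0.37 32 [0.577 0.577] | top 0.03 -0.34 74 [0.582 0.585] | top 0.03 -0.31 155 [0.608 0.62 ] | top 0.03 -0.28 45 [0.638 0.672] | 
top 0.1 -0.46 14 [0.718 0.718] | top 0.1 -0.37 42 [0.577 0.578] | top 0.1 -0.34 98 [0.583 0.586] | top 0.1 -0.31 187 [0.608 0.62 ] | top 0.1 -0.28 40 [0.718 0.718] | 
top 0.18 -0.46 52 [0.718 0.718] | top 0.18 -0.43 48 [0.718 0.718] | top 0.18 -0.4 111 [0.633 0.639] | top 0.18 -0.37 94 [0.577 0.578] | top 0.18 -0.34 112 [0.583 0.586] | top 0.18 -0.31 247 [0.608 0.62 ] | top 0.18 -0.28 50 [0.718 0.718] | 
top 0.26 -0.46 60 [0.718 0.718] | top 0.26 -0.43 62 [0.718 0.719] | top 0.26 -0.4 60 [0.718 0.719] | top 0.26 -0.37 65 [0.718 0.719] | top 0.26 -0.34 66 [0.718 0.719] | top 0.26 -0.31 63 [0.718 0.719] | top 0.26 -0.28 66 [0.718 0.719] | 
scene 0.03 -0.46 82 [0.717 0.718] | scene 0.03 -0.43 297 [0.597 0.604] | scene 0.03 -0.4 127 [0.578 0.58 ] | scene 0.03 -0.37 94 [0.577 0.578] | scene 0.03 -0.34 55 [0.583 0.585] | scene 0.03 -0.28 133 [0.638 0.643] | 
scene 0.1 -0.46 97 [0.717 0.718] | scene 0.1 -0.43 332 [0.596 0.604] | scene 0.1 -0.4 142 [0.579 0.581] | scene 0.1 -0.37 106 [0.576 0.577] | scene 0.1 -0.34 63 [0.583 0.584] | 
scene 0.18 -0.46 113 [0.717 0.718] | scene 0.18 -0.43 402 [0.596 0.604] | scene 0.18 -0.4 212 [0.579 0.581] | scene 0.18 -0.37 255 [0.577 0.578] | scene 0.18 -0.34 103 [0.583 0.586] | scene 0.18 -0.31 55 [0.717 0.718] | scene 0.18 -0.28 88 [0.716 0.718] | 
scene 0.26 -0.46 143 [0.717 0.718] | scene 0.26 -0.43 133 [0.717 0.718] | scene 0.26 -0.4 117 [0.717 0.718] | scene 0.26 -0.37 115 [0.717 0.718] | scene 0.26 -0.34 119 [0.717 0.718] | scene 0.26 -0.31 117 [0.717 0.718] | scene 0.26 -0.28 104 [0.717 0.718] |
```

```bash
python3 -m handwheel '[[[-1,0.05,-0.005,0,0,0,0],[-1,0.104,-0.011,0,0,0,0],[-1,0.104,-0.011,0.05,0,0,0],[-1,0.104,-0.011,0.12,0,0,0],[-1,0.104,-0.011,0.19,0,0,0],[-1,0.104,-0.011,0.25,0,0,0],[-1,0.104,-0.011,0.285,0,0,0],[-1,0.104,-0.011,0.288,0,0,0],[-1,0.104,-0.011,0.288,0,0,0]]]'
```

```text
t: 5.38
position: [0.4476, -0.3577, 0.1787]
eef_rot: [3.142, -0.001, -0.125]
wrist_force: [0.2, 0.3, 1.1]
finger_gap: 0.0868
gripper_force: 0.0
```

The towel roll's front is at x = 0.577, up to z of about 0.24. That blocks gripping the matchbox along x, because the body's half length is 95 mm. I'll deal with that when I get there and grip the jar now.

```bash
python3 -m handwheel '[[[1,0,0,0,0,0,0],[1,0,0,0,0,0,0],[1,0,0,0,0,0,0],[1,0,0,0,0,0,0],[1,0,0,0,0,0,0],[1,0,0,0,0,0,0],[1,0,0,-0.01,0,0,0],[1,0,0,-0.05,0,0,0],[1,0,0,-0.1,0,0,0],[1,0,0,-0.15,0,0,0],[1,0,0,-0.2,0,0,0],[1,0,0,-0.22,0,0,0],[1,0,0,-0.22,0,0,0]]]'
python3 - <<'E'
from h import *
print(read_state()["q"].round(2));go(448,172,310,.25)
E
```

```text
t: 7.0
position: [0.4472, -0.358, 0.31]
eef_rot: [3.141, -0.001, -0.126]
wrist_force: [0.2, 0.3, -1.0]
finger_gap: 0.0403
gripper_force: 29.7
[-0.38  0.25  1.19  1.52 -0.23  1.53 -0.88]
now [ 447.2 -358.   310. ] [ 3.141e+00 -1.000e-03 -1.260e-01] q7 -0.88
shift [-1.094e-01 -8.766e-01 -3.000e-04] turn [ 0.    -0.001 -0.478]
shift [-1.094e-01 -8.766e-01 -3.000e-04] turn [-1.000e-03 -1.000e-03  3.522e+00]
```

```bash
python3 -m handwheel '[[[1,-0.003,-0.03,0,0,0,-0.02],[1,-0.011,-0.09,0,0,0,-0.05],[1,-0.022,-0.18,0,0,0,-0.1],[1,-0.033,-0.27,0,0,0,-0.15],[1,-0.045,-0.36,0,0,0,-0.2],[1,-0.056,-0.45,0,0,0,-0.25],[1,-0.067,-0.54,0,0,0,-0.3],[1,-0.078,-0.63,0,0,0,-0.35],[1,-0.09,-0.72,0,0,0,-0.4],[1,-0.1,-0.8,0,0,0,-0.44],[1,-0.106,-0.85,0,0,0,-0.47],[1,-0.1094,-0.8766,0,0,0,-0.478],[1,-0.1094,-0.8766,0,0,0,-0.478],[1,-0.1094,-0.8766,0,0,0,-0.478]]]'
python3 - <<'E'
from h import *
p,d=capture("top");cv2.imwrite("pics/top1.png",p)
print(read_state()["q"].round(2));go(448,172,67,.25)
E
```

```text
t: 8.75
position: [0.4484, 0.1704, 0.31]
eef_rot: [3.142, -0.0, 0.247]
wrist_force: [0.6, -0.6, -0.2]
finger_gap: 0.0406
gripper_force: 29.7
[-1.07 -0.1   0.57  1.71  0.05  1.51 -1.82]
now [448.3 170.5 310.1] [-3.141 -0.     0.247] q7 -1.82
shift [-0.     -0.0025  0.4051] turn [-0.    -0.    -0.004]
shift [-0.     -0.0025  0.4051] turn [-1.000e-03  0.000e+00  3.996e+00]
```

```bash
python3 -m handwheel '[[[1,0,-0.002,0.04,0,0,0],[1,0,-0.002,0.11,0,0,0],[1,0,-0.002,0.19,0,0,0],[1,0,-0.002,0.27,0,0,0],[1,0,-0.002,0.34,0,0,0],[1,0,-0.002,0.38,0,0,0],[1,0,-0.002,0.395,0,0,0],[1,0,-0.002,0.4,0,0,0],[1,0,-0.002,0.405,0,0,0],[1,0,-0.002,0.409,0,0,0],[1,0,-0.002,0.409,0,0,0]]]'
python3 - <<'E'
from h import *
p,d=capture("scene");cv2.imwrite("pics/s1.png",cv2.resize(p[100:250,130:330],None,fx=3.5,fy=3.5,interpolation=cv2.INTER_CUBIC))
E
```

```text
t: 10.18
position: [0.4477, 0.1735, 0.0647]
eef_rot: [-3.141, -0.0, 0.25]
wrist_force: [0.5, 0.5, -1.2]
finger_gap: 0.0402
gripper_force: 29.7
```

View pics/s1.png

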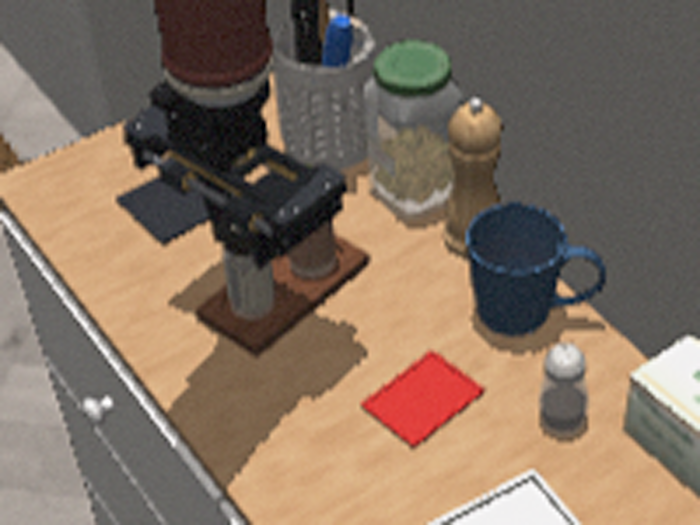

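The jar hangs just over the near well at (248,310) in the crop, with the gripper clear of the pepper jar. I'll lower it, open and rise.

```bash
python3 -m handwheel '[[[1,0,0,0.002,0,0,0],[1,0,0,0.003,0,0,0],[1,0,0,0.003,0,0,0],[0.3,0,0,0.003,0,0,0],[-1,0,0,0.003,0,0,0],[-1,0,0,0.003,0,0,0],[-1,0,0,0.003,0,0,0],[-1,0,0,0.003,0,0,0],[-1,0,0,-0.04,0,0,0],[-1,0,0,-0.12,0,0,0],[-1,0,0,-0.22,0,0,0],[-1,0,0,-0.32,0,0,0],[-1,0,0,-0.42,0,0,0],[-1,0,0,-0.48,0,0,0],[-1,0,0,-0.48,0,0,0]]]'
python3 - <<'E'
from h import *
p,d=capture("top");cv2.imwrite("pics/top2.png",p)
a=cv2.resize(p[185:245,345:415],None,fx=6,fy=6,interpolation=cv2.INTER_CUBIC)
b=cv2.resize(p[180:240,165:225],None,fx=6,fy=6,interpolation=cv2.INTER_CUBIC)
cv2.imwrite("pics/crop2.png",np.hstack([a,b]))
c=camera_params("top")
print("match",rect(p,c,[0,150,80],[10,255,255],(365,185,412,235),.140))
print("tin blue",rect(p,c,[100,120,80],[125,255,255],(355,185,412,245),.124))
print("green",rect(p,c,[60,60,70],[98,255,255],(355,185,412,245),.084))
go(400,-300,355,-.12)
E
```

```text
t: 12.1
position: [0.4487, 0.1738, 0.3551]
eef_rot: [-3.14, -0.004, 0.25]
wrist_force: [0.3, 0.8, -0.8]
finger_gap: 0.0867
gripper_force: 0.0
match (array([ 486.4, -385. ,   31. ,   12.1]), -0.136)
tin blue (array([ 448.3, -354.6,   62.5,   46.3]), 1.426)
green (array([ 465.7, -354.5,   94.6,   66.7]), -0.136)
now [448.  173.5 353.1] [-3.141e+00 -2.000e-03  2.500e-01] q7 -1.83
shift [-0.2725  0.745  -0.0042] turn [-0.001 -0.002  0.471]
shift [-0.2725  0.745  -0.0042] turn [ 3.000e-03 -2.000e-03 -3.529e+00]
```

View pics/crop2.png

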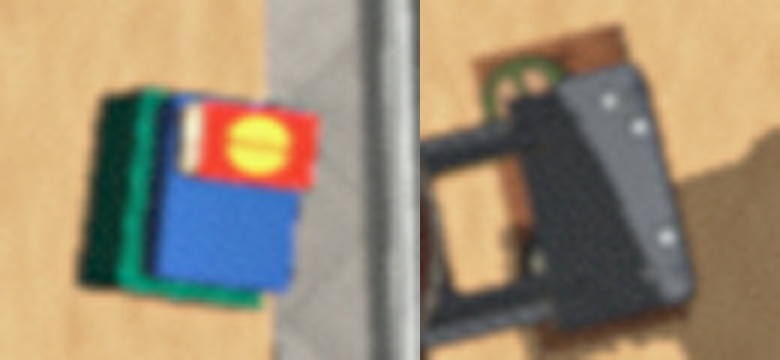

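Crop: the matchbox is undisturbed, with corners at about (178,100), (320,113), (314,188) and (178,173). The tin lid's near corners are at (157,275) and (290,292). The jar is hidden under the gripper.

```bash
python3 -m handwheel '[[[-1,-0.03,0.09,0,0,0,0.05],[-1,-0.06,0.18,0,0,0,0.1],[-1,-0.1,0.28,0,0,0,0.17],[-1,-0.14,0.38,0,0,0,0.23],[-1,-0.18,0.48,0,0,0,0.29],[-1,-0.22,0.58,0,0,0,0.35],[-1,-0.26,0.68,0,0,0,0.41],[-1,-0.3,0.77,0,0,0,0.47],[-1,-0.317,0.8187,0,0,0,0.497],[-1,-0.317,0.8187,0,0,0,0.497],[-1,-0.317,0.8187,0,0,0,0.497]]]'
python3 - <<'E'
from h import *
c=camera_params("wrist");p,d=capture("wrist");cv2.imwrite("pics/w4.png",p);np.savez("pics/w4.npz",**{k:v for k,v in c.items() if not isinstance(v,str)})
cv2.imwrite("pics/w4c.png",cv2.resize(p[60:180,200:300],None,fx=5,fy=5,interpolation=cv2.INTER_CUBIC))
pt,d=capture("top");cv2.imwrite("pics/top3.png",pt)
cv2.imwrite("pics/w4c.png",np.hstack([cv2.resize(p[60:170,205:295],None,fx=5,fy=5,interpolation=cv2.INTER_CUBIC),cv2.resize(pt[183:238,165:220],None,fx=6,fy=10,interpolation=cv2.INTER_CUBIC)]))
t=camera_params("top");k=lambda u,v:(345+u/6,185+v/6)
print("matchT",(plane(t,[k(178,100),k(320,113),k(314,188),k(178,173)],.140)*1000).round(1)[:,:2].tolist())
print("tinT",(plane(t,[k(157,275),k(290,292)],.124)*1000).round(1)[:,:2].tolist())
print(read_state()["q"].round(2))
E
```

```text
t: 13.52
position: [0.3849, -0.3483, 0.3516]
eef_rot: [-3.141, 0.001, -0.139]
wrist_force: [0.6, 1.4, -0.4]
finger_gap: 0.0869
gripper_force: 0.0
matchT [[507.5, -331.7], [501.9, -395.3], [468.3, -391.7], [474.7, -331.0]]
tinT [[428.9, -325.4], [421.6, -385.4]]
[-0.91 -0.26  1.35  1.56  0.25  1.64 -1.26]
```

View pics/w4c.png

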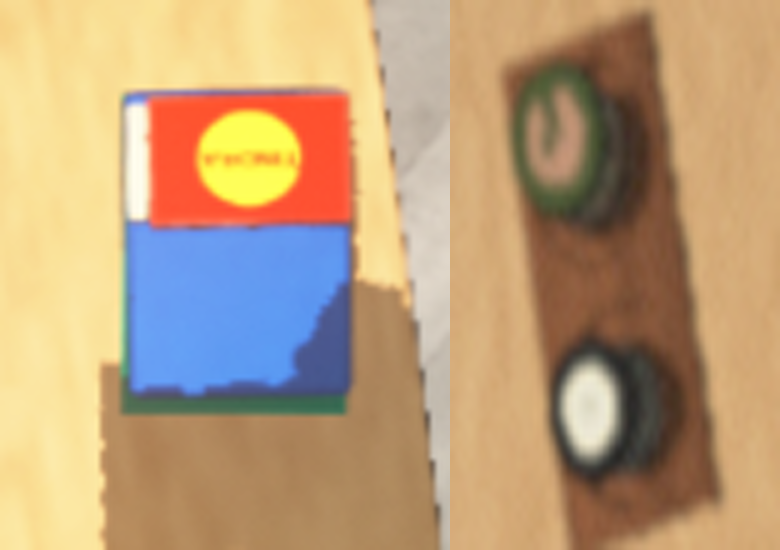

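Crop: the salt jar stands in the near well. In the wrist part the matchbox corners are at about (125,97), (350,93), (350,223) and (125,222), and the tin lid spans (126–350, 90–394), all lined up with the tool.

Run:
```python
from h import *
c=np.load("pics/w4.npz");k=lambda l:[(205+u/5-.4,60+v/5-.4) for u,v in l]
m=plane(c,k([(125,97),(350,93),(350,223),(125,222)]),.140,True)[:,:2]*1000
t=plane(c,k([(126,90),(350,88),(350,393),(129,395)]),.124,True)[:,:2]*1000
for q in(m,t):
    a=(q[0]+q[1]-q[2]-q[3])/2;b=(q[1]+q[2]-q[0]-q[3])/2
    print(q.mean(0).round(1),"len",np.linalg.norm(a).round(1),np.linalg.norm(b).round(1),"yaw",np.arctan2(a[1],a[0]).round(3),(np.arctan2(b[1],b[0])+np.pi/2).round(3))
s=capture("scene")[0];cv2.imwrite("pics/s2.png",s)
go(488,-363,200,-.14);go(488,-363,133,-.14)
```

```text
[ 491.4 -362.6] len 34.4 59.1 yaw -0.139 -0.132
[ 470. -360.] len 85.2 61.2 yaw -0.134 -0.129
now [ 385.2 -348.2  352.2] [ 3.142e+00  1.000e-03 -1.380e-01] q7 -1.26
shift [0.1733 0.0008 0.2535] turn [0.    0.001 0.002]
shift [0.1733 0.0008 0.2535] turn [-1.000e-03  0.000e+00 -3.997e+00]
now [ 385.2 -348.2  352.2] [ 3.142e+00  1.000e-03 -1.380e-01] q7 -1.26
shift [0.1733 0.0008 0.3652] turn [0.    0.001 0.002]
shift [0.1733 0.0008 0.3652] turn [-1.000e-03  0.000e+00 -3.997e+00]
```

Run:
```python
from h import *
v,u=np.mgrid[0:384,0:512]
for n,f in(("top","top0"),("scene","scene0")):
    cc=camera_params(n);d=np.load(f"pics/{f}.npy").ravel();o,r=rays(cc,np.c_[u.ravel(),v.ravel()]);w=o+r*d[:,None]
    m=(d>0)&(w[:,2]>.03)&(w[:,2]<.105)&(w[:,0]>.53)&(w[:,0]<.71)
    for y in np.arange(-.12,.14,.02):
        k=m&(abs(w[:,1]-y)<.01)
        if k.sum()>3: print(n,round(y,2),k.sum(),np.percentile(w[k,0],[0,5]).round(3),w[k,2].max().round(3),end=' | ')
    print()
c2=np.load("pics/w2.npz")
t=camera_params("top");p=cv2.imread("pics/top3.png")
print("red",rect(p,t,[0,150,80],[8,255,255],(230,180,275,225),.006))
```

```text
top -0.12 76 [0.592 0.633] 0.08 | top -0.1 64 [0.574 0.576] 0.092 | top -0.08 98 [0.574 0.576] 0.094 | top -0.06 4 [0.59 0.59] 0.036 | top -0.02 32 [0.677 0.68 ] 0.091 | top 0.0 125 [0.607 0.619] 0.102 | top 0.02 69 [0.598 0.599] 0.099 | top 0.04 69 [0.596 0.597] 0.1 | top 0.06 102 [0.599 0.604] 0.1 | top 0.08 68 [0.612 0.619] 0.102 | top 0.12 75 [0.642 0.645] 0.085 | 
scene -0.12 23 [0.587 0.587] 0.074 | scene -0.1 176 [0.574 0.575] 0.09 | scene -0.08 49 [0.574 0.575] 0.09 | scene -0.02 51 [0.636 0.644] 0.097 | scene 0.0 237 [0.601 0.607] 0.099 | scene 0.02 104 [0.596 0.598] 0.097 | scene 0.04 130 [0.594 0.597] 0.098 | scene 0.06 180 [0.6   0.613] 0.099 | scene 0.08 121 [0.619 0.623] 0.096 | scene 0.12 149 [0.642 0.645] 0.105 | 
red (array([ 5.119e+02, -2.000e-01,  8.710e+01,  6.540e+01]), 0.168)
```

The mug's front edge at x = 0.596 would also meet the gripper body if I placed the matchbox with a long-side grip. So I'll take it by its ends, shift it 21 mm toward the robot on the free lid, let go, and re-grip it across the 35 mm side clear of the towel roll.

```bash
python3 -m handwheel '[[[-1,0.06,0,0.05,0,0,0],[-1,0.13,0,0.13,0,0,0],[-1,0.1754,0,0.21,0,0,0],[-1,0.1754,0,0.28,0,0,0],[-1,0.1754,0,0.33,0,0,0],[-1,0.1754,0,0.36,0,0,0],[-1,0.1754,0,0.37,0,0,0],[-1,0.1754,0,0.37,0,0,0]]]'
python3 - <<'E'
from h import *
print(read_state()["q"].round(2));go(489.5,-362.6,130,-.135)
E
```

```text
t: 14.68
position: [0.4137, -0.3081, 0.1727]
eef_rot: [3.114, -0.05, -0.139]
wrist_force: [-0.4, -0.1, -0.5]
finger_gap: 0.087
gripper_force: 0.0
[-1.04 -0.38  1.38  1.92  0.41  1.26 -1.49]
now [ 413.7 -308.1  172.7] [ 3.114 -0.05  -0.139] q7 -1.49
shift [0.134  0.0703 0.0799] turn [ 0.035 -0.063 -0.006]
shift [0.134  0.0703 0.0799] turn [-0.099 -0.055  3.992]
```

The arm ran into joint limits (q2, q3) because the elbow drifted to one side; nothing was touched. I'll back up and go +y close in, then -y further out, so that q1 takes up the turn instead of q3.

```bash
python3 -m handwheel '[[[-1,0,0,-0.08,0.01,-0.02,0],[-1,0,0,-0.17,0.035,-0.06,0],[-1,-0.01,-0.05,-0.27,0.035,-0.06,0],[-1,-0.02,-0.12,-0.35,0.035,-0.06,0],[-1,-0.04,-0.2,-0.378,0.035,-0.06,0],[-1,-0.05,-0.28,-0.378,0.035,-0.06,0],[-1,-0.055,-0.342,-0.378,0.035,-0.06,0],[-1,-0.055,-0.342,-0.378,0.035,-0.06,0]]]';python3 -c "
from h import *
print(read_state()['q'].round(2));go(580,0,420,.4)"
```

```text
t: 15.68
position: [0.4001, -0.0902, 0.3922]
eef_rot: [3.141, -0.003, -0.135]
wrist_force: [0.1, -1.0, -0.6]
finger_gap: 0.0868
gripper_force: 0.0
[-0.78 -0.33  0.65  1.67  0.2   1.73 -1.82]
now [400.1 -90.2 392.2] [ 3.141e+00 -3.000e-03 -1.350e-01] q7 -1.82
shift [ 0.2769 -0.1895 -0.0457] turn [ 0.002 -0.003 -0.682]
shift [ 0.2769 -0.1895 -0.0457] turn [-4.000e-03 -3.000e-03  3.318e+00]
```

```bash
python3 -m handwheel '[[[-1,0,-0.08,-0.02,0,0,-0.1],[-1,0,-0.18,-0.04,0,0,-0.3],[-1,0.02,-0.288,-0.047,0,0,-0.5],[-1,0.1,-0.288,-0.047,0,0,-0.68],[-1,0.2,-0.288,-0.047,0,0,-0.68],[-1,0.264,-0.288,-0.047,0,0,-0.68],[-1,0.264,-0.288,-0.047,0,0,-0.68]]]';python3 -c "
from h import *
print(read_state()['q'].round(2));go(560,-330,420,.4)"
```

```text
t: 16.55
position: [0.5827, 0.0552, 0.419]
eef_rot: [3.136, 0.001, 0.392]
wrist_force: [-0.6, 0.8, -0.0]
finger_gap: 0.087
gripper_force: 0.0
[-0.82  0.22  0.82  1.25 -0.15  1.74 -1.22]
now [582.7  55.2 419. ] [3.136e+00 1.000e-03 3.920e-01] q7 -1.22
shift [-0.2801  0.5788  0.0017] turn [ 0.007  0.002 -0.01 ]
shift [-0.2801  0.5788  0.0017] turn [ 3.00e-03 -1.00e-02  3.99e+00]
```

```bash
python3 -m handwheel '[[[-1,-0.04,0.08,0,0,0,0],[-1,-0.08,0.17,0,0,0,0],[-1,-0.13,0.26,0,0,0,0],[-1,-0.17,0.35,0,0,0,0],[-1,-0.21,0.44,0,0,0,0],[-1,-0.26,0.53,0,0,0,0],[-1,-0.28,0.5788,0,0,0,0],[-1,-0.28,0.5788,0,0,0,0]]]';python3 -c "
from h import *
print(read_state()['q'].round(2));go(489.5,-362.6,300,-.135)"
```

```text
t: 17.55
position: [0.5566, -0.3325, 0.4213]
eef_rot: [3.139, -0.002, 0.388]
wrist_force: [-0.9, -0.4, 0.2]
finger_gap: 0.0871
gripper_force: 0.0
[-0.12  0.42  0.96  1.07 -0.35  1.8  -0.47]
now [ 556.6 -332.5  421.3] [ 3.139e+00 -2.000e-03  3.880e-01] q7 -0.47
shift [-0.1228  0.0036  0.202 ] turn [ 0.002 -0.003  0.666]
shift [-0.1228  0.0036  0.202 ] turn [ 4.000e-03  3.000e-03 -3.334e+00]
```

```bash
python3 -m handwheel '[[[-1,-0.04,0.001,0.04,0,0,0.15],[-1,-0.09,0.003,0.1,0,0,0.35],[-1,-0.1228,0.0036,0.18,0,0,0.55],[-1,-0.1228,0.0036,0.26,0,0,0.666],[-1,-0.1228,0.0036,0.34,0,0,0.666],[-1,-0.1228,0.0036,0.38,0,0,0.666],[-1,-0.1228,0.0036,0.38,0,0,0.666]]]';python3 -c "
from h import *
print(read_state()['q'].round(2));go(489.5,-362.6,130,-.135)"
```

```text
t: 18.42
position: [0.492, -0.3575, 0.1917]
eef_rot: [-3.14, -0.001, -0.127]
wrist_force: [0.0, -0.3, 0.3]
finger_gap: 0.0874
gripper_force: 0.0
[-0.25  0.39  1.05  1.62 -0.35  1.33 -0.84]
now [ 492.  -357.5  191.7] [-3.14e+00 -1.00e-03 -1.27e-01] q7 -0.84
shift [-0.0032  0.0092  0.1028] turn [-0.003 -0.001  0.01 ]
shift [-0.0032  0.0092  0.1028] turn [ 2.00e-03 -4.00e-03 -3.99e+00]
```

```bash
python3 -m handwheel '[[[-1,-0.003,0.008,0.04,0,0,0.01],[-1,-0.003,0.008,0.08,0,0,0.01],[-1,-0.003,0.008,0.098,0,0,0.01],[-1,-0.003,0.008,0.103,0,0,0.01],[-1,-0.003,0.008,0.103,0,0,0.01],[1,-0.003,0.008,0.103,0,0,0.01],[1,-0.003,0.008,0.103,0,0,0.01],[1,-0.003,0.008,0.103,0,0,0.01],[1,-0.003,0.008,0.103,0,0,0.01],[1,-0.003,0.008,0.103,0,0,0.01]]]'
```

```text
t: 19.68
position: [0.4898, -0.3641, 0.1307]
eef_rot: [-3.141, -0.003, -0.138]
wrist_force: [0.3, -0.3, 0.2]
finger_gap: 0.0448
gripper_force: 0.0
```

Run:
```python
from h import *
p,d=capture("scene");cv2.imwrite("pics/s3.png",cv2.resize(p[225:335,270:370],None,fx=5.4,fy=5.4,interpolation=cv2.INTER_CUBIC))
s=read_state();print(s["finger_gap"],s["gripper_force"],s["wrist_force"])
```

```text
0.04059434107088318 0.0 [ 0.62653599 -0.05328391 -0.1020984 ]
```

View pics/s3.png

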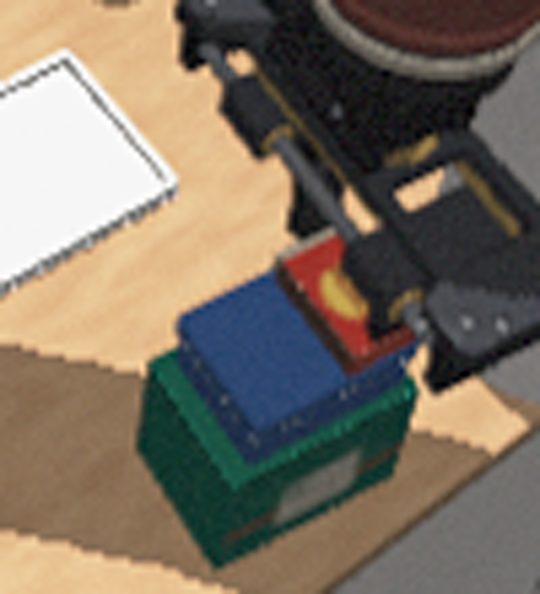

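```bash
python3 -m handwheel '[[[1,0,0,0,0,0,0],[1,0,0,0,0,0,0],[1,0,0,0,0,0,0]]]'
python3 - <<'E'
from h import *
p,d=capture("scene");
p2,_=capture("wrist");cv2.imwrite("pics/s4.png",np.hstack([cv2.resize(p[225:335,270:370],(400,440),interpolation=cv2.INTER_CUBIC),cv2.resize(p2[200:310,180:280],(400,440))]))
E
```

```text
t: 20.1
position: [0.4898, -0.3641, 0.1307]
eef_rot: [-3.141, -0.003, -0.138]
wrist_force: [-0.8, -0.1, -0.4]
finger_gap: 0.0106
gripper_force: 0.0
```

View pics/s4.png

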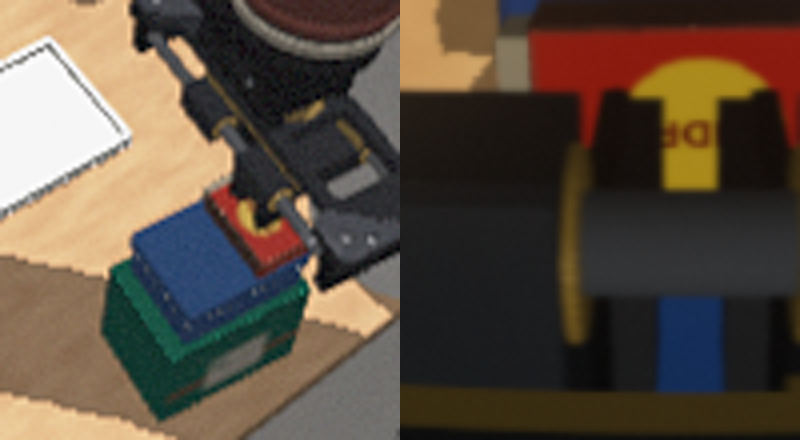

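The fingers closed over the top of the box without touching it, so the real tips sit at least 9 mm above the TCP. I'll reopen, go 9 mm lower and close; the gap will tell whether I hold the box (58 mm) or the tin (62 mm).

```bash
python3 -m handwheel '[[[-1,0,0,-0.02,0,0,0],[-1,0,0,-0.02,0,0,0],[-1,0,0,-0.02,0,0,0],[-1,0,0,-0.02,0,0,0],[-1,0,0,-0.02,0,0,0],[-1,0,0,-0.02,0,0,0],[-1,0,0,0,0,0,0],[-1,0,0,0.015,0,0,0],[-1,0,0,0.015,0,0,0],[0,0,0,0.015,0,0,0],[0,0,0,0.015,0,0,0],[0.2,0,0,0.015,0,0,0],[0.35,0,0,0.015,0,0,0],[0.35,0,0,0.015,0,0,0]]]'
python3 - <<'E'
from h import *
p,d=capture("scene");p2,_=capture("wrist");cv2.imwrite("pics/s5.png",np.hstack([cv2.resize(p[225:335,270:370],(400,440),interpolation=cv2.INTER_CUBIC),cv2.resize(p2[200:310,180:280],(400,440))]))
E
```

```text
t: 21.95
position: [0.4899, -0.3641, 0.1218]
eef_rot: [-3.141, -0.003, -0.137]
wrist_force: [0.5, 0.5, 0.2]
finger_gap: 0.0452
gripper_force: 0.0
```

View pics/s5.png

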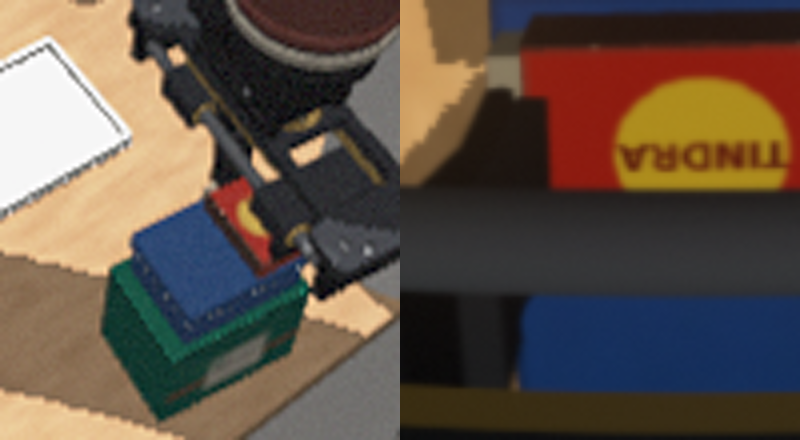

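The gap is 45 mm and the tips are still above the box. I'll do the same again 10 mm lower.

```bash
python3 -m handwheel '[[[-1,0,0,-0.015,0,0,0],[-1,0,0,-0.015,0,0,0],[-1,0,0,-0.015,0,0,0],[-1,0,0,-0.015,0,0,0],[-1,0,0,0,0,0,0],[-1,0,0,0.01,0,0,0],[-1,0,0,0.017,0,0,0],[-1,0,0,0.017,0,0,0],[0.1,0,0,0.017,0,0,0],[0.1,0,0,0.017,0,0,0],[0.1,0,0,0.017,0,0,0],[0.1,0,0,0.017,0,0,0]]]'
python3 - <<'E'
from h import *
p2,_=capture("wrist");cv2.imwrite("pics/s6.png",p2)
E
```

```text
t: 23.55
position: [0.4899, -0.3641, 0.1116]
eef_rot: [-3.141, -0.003, -0.137]
wrist_force: [-0.2, 0.1, -0.1]
finger_gap: 0.0551
gripper_force: 0.1
```

Run:
```python
from h import *
# fingertip height from scene depth: dark pixels near tool line, between box and body
cc=camera_params("scene");p,d=capture("scene");v,u=np.mgrid[0:384,0:512]
o,r=rays(cc,np.c_[u.ravel(),v.ravel()]);w=o+r*d.ravel()[:,None]
s=read_state();T=s["position"];Rm=R.from_euler("xyz",s["eef_rot"]).as_matrix();l=(w-T)@Rm*1000
b=p.reshape(-1,3).max(1)<70
k=(d.ravel()>0)&(abs(l[:,0])<14)&(abs(l[:,1])<62)&(l[:,2]<8)&(l[:,2]>-75)&b
for z in range(-75,8,6):
    q=k&(l[:,2]>=z)&(l[:,2]<z+6)
    if q.sum(): print(z,q.sum(),"y",np.percentile(l[q,1],[0,20,50,80,100]).round(0))
```

```text
-75 7 y [-30. -30. -29. -26. -25.]
-69 4 y [-28. -27. -26. -25. -25.]
-63 3 y [-27. -27. -26. -25. -25.]
-57 3 y [-32. -30. -27. -26. -26.]
-51 9 y [-30. -30. -28. -27. -25.]
-45 8 y [-29. -27. -26. -25. -24.]
-39 6 y [-32. -29. -27. -25.  35.]
-33 10 y [-31.  17.  32.  36.  36.]
-27 7 y [29. 34. 35. 36. 36.]
-21 1 y [27. 27. 27. 27. 27.]
-9 3 y [30. 30. 31. 31. 31.]
```

```bash
python3 -m handwheel '[[[0.1,0,0,0,0,0,0],[0.1,0,0,0,0,0,0]]]'
python3 - <<'E'
from h import *
p,d=capture("scene");p2,_=capture("wrist");cv2.imwrite("pics/s6.png",np.hstack([cv2.resize(p[225:335,270:370],(400,440),interpolation=cv2.INTER_CUBIC),cv2.resize(p2[200:310,180:280],(400,440))]))
E
```

```text
t: 23.9
position: [0.4899, -0.3642, 0.1116]
eef_rot: [-3.141, -0.003, -0.137]
wrist_force: [0.2, 0.3, 1.1]
finger_gap: 0.0527
gripper_force: 30.0
```

View pics/s6.png

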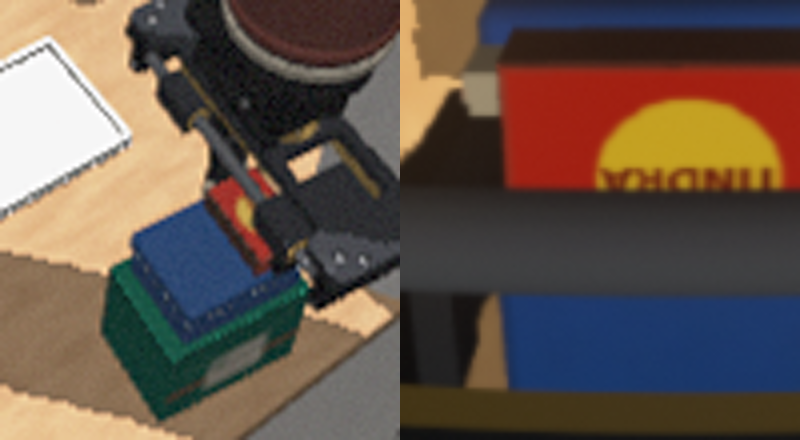

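I now have the matchbox by its ends (30 N). Next I'll lift it 4 mm, shift it 21 mm toward the robot, set it down and open.

```bash
python3 -m handwheel '[[[1,0,0,-0.004,0,0,0],[1,0,0,-0.007,0,0,0],[1,-0.01,0,-0.007,0,0,0],[1,-0.025,0,-0.007,0,0,0],[1,-0.035,0,-0.007,0,0,0],[1,-0.035,0,-0.003,0,0,0],[1,-0.035,0,0,0,0,0],[1,-0.035,0,0,0,0,0],[-1,-0.035,0,0,0,0,0],[-1,-0.035,0,0,0,0,0],[-1,-0.035,0,0,0,0,0],[-1,-0.035,0,0,0,0,0],[-1,-0.035,0,0,0,0,0],[-1,-0.035,0,-0.03,0,0,0],[-1,-0.035,0,-0.1,0,0,0],[-1,-0.035,0,-0.16,0,0,0],[-1,-0.035,0,-0.16,0,0,0]]]'
python3 - <<'E'
from h import *
p,_=capture("scene");pt,_=capture("top");c=camera_params("wrist");p2,_=capture("wrist");cv2.imwrite("pics/w7.png",p2);np.savez("pics/w7.npz",**{k:v for k,v in c.items() if not isinstance(v,str)})
cv2.imwrite("pics/s7.png",np.hstack([cv2.resize(p[215:335,260:370],(396,432),interpolation=cv2.INTER_CUBIC),cv2.resize(p2[100:244,190:322],(396,432))]))
print(read_state()["q"].round(2));go(469,-361.5,300,1.435)
E
```

```text
t: 26.12
position: [0.4699, -0.3628, 0.2113]
eef_rot: [3.14, -0.008, -0.138]
wrist_force: [0.6, -0.4, -0.7]
finger_gap: 0.0868
gripper_force: 0.0
[-0.28  0.34  1.09  1.65 -0.31  1.34 -0.85]
now [ 468.7 -361.   207.4] [-3.141e+00 -3.000e-03 -1.370e-01] q7 -0.85
shift [ 0.001   0.0007 -0.1543] turn [ 2.000e-03 -3.000e-03 -2.002e+00]
shift [ 0.001   0.0007 -0.1543] turn [-0.003 -0.002  1.998]
```

View pics/s7.png

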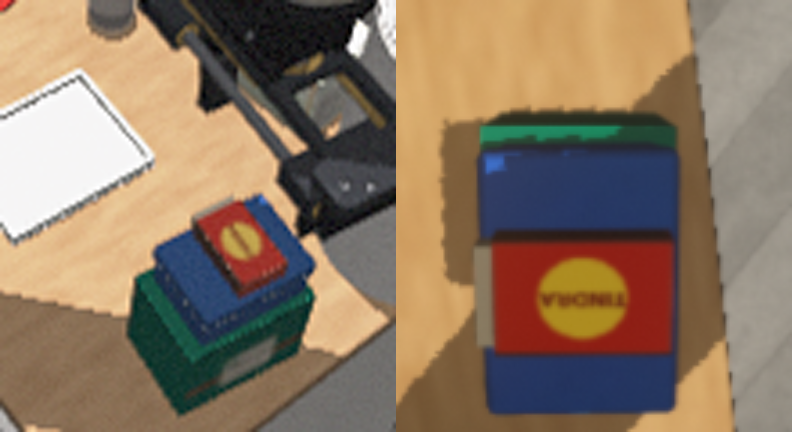

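The crop shows the matchbox now across the middle of the lid at (477–672, 238–353), with the tin at (478–678, 149–412). I'll rise and turn 90°.

```bash
python3 -m handwheel '[[[-1,0,0,-0.05,0,0,-0.2],[-1,0,0,-0.1,0,0,-0.45],[-1,0,0,-0.11,0,0,-0.7],[-1,0,0,-0.11,0,0,-0.95],[-1,0,0,-0.11,0,0,-1],[-1,0,0,-0.11,0,0,-1]]]' && python3 -m handwheel '[[[-1,0,0,0,0,0,-0.2],[-1,0,0,0,0,0,-0.45],[-1,0,0,0,0,0,-0.7],[-1,0,0,0,0,0,-0.95],[-1,0,0,0,0,0,-1],[-1,0,0,0,0,0,-1]]]'
python3 - <<'E'
from h import *
c=np.load("pics/w7.npz");k=lambda l:[(190+(u-396)/3-.3,100+v/3-.3) for u,v in l]
m=plane(c,k([(477,240),(672,237),(671,354),(478,354)]),.140,True)[:,:2]*1000
t=plane(c,k([(478,150),(678,148),(676,412),(487,412)]),.124,True)[:,:2]*1000
for q in(m,t):
    a=(q[0]+q[1]-q[2]-q[3])/2;b=(q[1]+q[2]-q[0]-q[3])/2
    print(q.mean(0).round(1),"len",np.linalg.norm(a).round(1),np.linalg.norm(b).round(1),"yaw",np.arctan2(a[1],a[0]).round(3),(np.arctan2(b[1],b[0])+np.pi/2).round(3))
print(read_state()["q"].round(2));go(468.5,-361,114,1.435)
E
```

```text
t: 27.02
position: [0.4683, -0.361, 0.2727]
eef_rot: [3.141, -0.002, 0.647]
wrist_force: [0.0, -0.1, -0.5]
finger_gap: 0.0874
gripper_force: 0.0
t: 27.78
position: [0.4684, -0.3612, 0.273]
eef_rot: [3.14, -0.0, 1.431]
wrist_force: [-0.6, -0.3, -0.4]
finger_gap: 0.0872
gripper_force: 0.0
[ 470.3 -358.5] len 35.3 57.3 yaw -0.139 -0.129
[ 469.6 -359.9] len 85.4 61.2 yaw -0.125 -0.132
[-0.1   0.23  0.83  1.54 -0.17  1.45  0.59]
now [ 468.4 -361.2  273. ] [ 3.14  -0.     1.431] q7 0.59
shift [ 1.00e-04 -4.00e-04  2.65e-01] turn [ 0.002 -0.001 -0.005]
shift [ 1.00e-04 -4.00e-04  2.65e-01] turn [-1.000e-03 -4.000e-03  3.995e+00]
```

```bash
python3 -m handwheel '[[[-1,0.002,0,0.05,0,0,0],[-1,0.002,0,0.12,0,0,0],[-1,0.002,0,0.18,0,0,0],[-1,0.002,0,0.22,0,0,0],[-1,0.002,0,0.25,0,0,0],[-1,0.002,0,0.262,0,0,0],[-1,0.002,0,0.265,0,0,0],[-1,0.002,0,0.265,0,0,0]]]' && python3 -m handwheel '[[[1,0,0,0,0,0,0],[1,0,0,0,0,0,0],[1,0,0,0,0,0,0],[1,0,0,0,0,0,0],[1,0,0,0,0,0,0],[1,0,0,0,0,0,0],[1,0,0,0,0,0,0],[1,0,0,0,0,0,0]]]'
```

```text
t: 28.78
position: [0.4696, -0.3604, 0.1152]
eef_rot: [3.138, 0.0, 1.433]
wrist_force: [0.0, -0.1, 0.1]
finger_gap: 0.0872
gripper_force: 0.0
t: 29.78
position: [0.4692, -0.3601, 0.1144]
eef_rot: [3.139, -0.0, 1.433]
wrist_force: [0.1, -0.5, -0.3]
finger_gap: 0.0335
gripper_force: 30.0
```

The grip across the 35 mm side is good (33.5 mm gap, 30 N). I'll lift and carry it toward the red tray, stopping short to look.

```bash
python3 -m handwheel '[[[1,0,0,-0.02,0,0,0],[1,0,0,-0.07,0,0,0],[1,0,0,-0.14,0,0,0],[1,0,0,-0.22,0,0,0],[1,0.03,-0.01,-0.28,0,0,0.1],[1,0.1,-0.03,-0.31,0,0,0.3],[1,0.18,-0.06,-0.31,0,0,0.5],[1,0.26,-0.08,-0.31,0,0,0.7],[1,0.33,-0.1,-0.31,0,0,0.9],[1,0.371,-0.117,-0.31,0,0,1],[1,0.371,-0.117,-0.31,0,0,1],[1,0.371,-0.117,-0.31,0,0,1]]]'
python3 - <<'E'
from h import *
c=camera_params("wrist");p,_=capture("wrist");cv2.imwrite("pics/w8.png",p);np.savez("pics/w8.npz",**{k:v for k,v in c.items() if not isinstance(v,str)})
print("red wrist",rect(p,c,[0,150,80],[8,255,255],(100,0,420,225),.005,True))
t=camera_params("top");pt=cv2.imread("pics/top3.png")
for pp,cc,roi in((pt,t,(230,180,275,225)),(cv2.imread("pics/s2.png"),camera_params("scene"),(225,195,275,230))):
    k=mask(pp,np.array([0,150,60]),np.array([8,255,255]),roi);ys,xs=np.nonzero(k);w=plane(cc,np.c_[xs,ys],.005)[:,:2]*1000
    C=np.cov(w.T);e,V=np.linalg.eigh(C);print("PCA",w.mean(0).round(1),np.sqrt(12*e).round(1),np.arctan(V[1,1]/V[0,1]).round(3))
print(read_state()["q"].round(2));go(490,-10,160,.15)
E
```

```text
t: 31.28
position: [0.4297, -0.1309, 0.3009]
eef_rot: [3.139, -0.003, 0.648]
wrist_force: [-0.1, -1.2, -0.4]
finger_gap: 0.0338
gripper_force: 30.0
red wrist (array([ 5.138e+02, -1.000e-01,  8.800e+01,  6.640e+01]), 0.162)
PCA [ 5.116e+02 -2.000e-01] [65.1 86.6] 0.2
PCA [511.4  -3. ] [65.9 88. ] 0.172
[-0.47 -0.18  0.58  1.79  0.1   1.51 -0.82]
now [ 429.7 -131.2  300.7] [ 3.14e+00 -2.00e-03  6.47e-01] q7 -0.82
shift [ 0.2014 -0.1011  0.2348] turn [ 0.002 -0.004  0.633]
shift [ 0.2014 -0.1011  0.2348] turn [ 5.000e-03  2.000e-03 -3.367e+00]
```

View pics/w8.png

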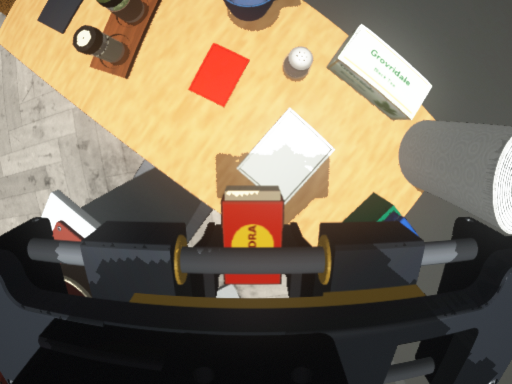

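The wrist view shows the matchbox held straight and square at (252,235), and the red tray at (219,74) = (512.5,-0.8) mm with yaw 0.165. The shaker is close to where the gripper body will be, so I'll aim 4 mm toward the robot within the tray.

```bash
python3 -m handwheel '[[[1,0.03,-0.01,0,0,0,0.08],[1,0.09,-0.035,0.02,0,0,0.25],[1,0.16,-0.065,0.06,0,0,0.45],[1,0.215,-0.085,0.12,0,0,0.6],[1,0.2352,-0.0933,0.19,0,0,0.614],[1,0.2352,-0.0933,0.27,0,0,0.614],[1,0.2352,-0.0933,0.34,0,0,0.614],[1,0.2352,-0.0933,0.4,0,0,0.614],[1,0.2352,-0.0933,0.418,0,0,0.614],[1,0.2352,-0.0933,0.418,0,0,0.614]]]'
python3 - <<'E'
from h import *
p,_=capture("scene");cv2.imwrite("pics/s8.png",cv2.resize(p[140:260,190:330],None,fx=5,fy=5,interpolation=cv2.INTER_CUBIC))
print(read_state()["q"].round(2));go(508.5,-1.5,-5,.165)
E
```

```text
t: 32.58
position: [0.5094, -0.0009, 0.0499]
eef_rot: [3.14, -0.002, 0.165]
wrist_force: [0.5, -0.8, 0.8]
finger_gap: 0.0338
gripper_force: 30.0
[-0.5   0.19  0.45  2.   -0.1   0.97 -1.4 ]
now [510.   -0.6  50.7] [ 3.141 -0.004  0.165] q7 -1.4
shift [-0.003   0.001   0.0928] turn [ 0.001 -0.005  0.   ]
shift [-0.003   0.001   0.0928] turn [ 7.e-03  2.e-03 -4.e+00]
```

View pics/s8.png

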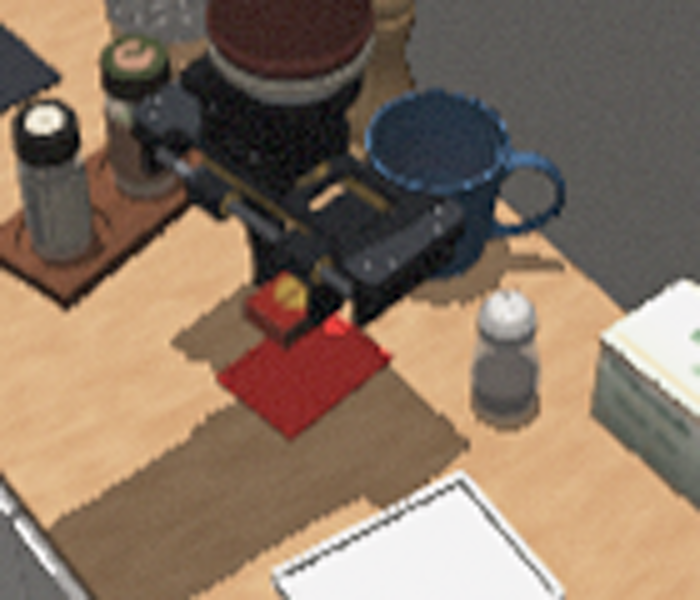

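I've now viewed 16 pictures against a limit of 14. That was my miscount, so I'll open no more and check by numbers from here. Lowering the matchbox.

```bash
python3 -m handwheel '[[[1,-0.003,0.001,0.03,0,0,0],[1,-0.003,0.001,0.06,0,0,0],[1,-0.003,0.001,0.08,0,0,0],[1,-0.003,0.001,0.088,0,0,0],[1,-0.003,0.001,0.092,0,0,0],[1,-0.003,0.001,0.092,0,0,0]]]'
python3 - <<'E'
from h import *
print(read_state()["wrist_force"].round(1));go(508.5,-1.5,-6.2,.165)
E
```

```text
t: 33.38
position: [0.5079, -0.001, -0.0051]
eef_rot: [3.141, -0.003, 0.166]
wrist_force: [-0.8, 0.1, 0.3]
finger_gap: 0.0336
gripper_force: 30.0
[-0.8  0.1  0.3]
now [507.9  -1.   -5.1] [ 3.141e+00 -3.000e-03  1.660e-01] q7 -1.35
shift [0.0009 0.001  0.0018] turn [ 0.001 -0.004  0.001]
shift [0.0009 0.001  0.0018] turn [ 6.000e-03  1.000e-03 -3.999e+00]
```

```bash
python3 -m handwheel '[[[1,0,0,0.0015,0,0,0],[1,0,0,0.0025,0,0,0],[1,0,0,0.0025,0,0,0]]]'
python3 - <<'E'
from h import *
t=camera_params("scene");p,d=capture("scene");print(read_state()["wrist_force"].round(1),read_state()["position"].round(4))
E
```

```text
t: 33.75
position: [0.5076, -0.001, -0.0069]
eef_rot: [3.141, -0.003, 0.166]
wrist_force: [-0.9, 0.1, 0.5]
finger_gap: 0.0335
gripper_force: 30.0
[ 1.2 -0.2 -0. ] [ 0.5076 -0.001  -0.007 ]
```

```bash
python3 -m handwheel '[[[0.15,0,0,0,0,0,0],[0,0,0,0,0,0,0],[-0.3,0,0,0,0,0,0],[-1,0,0,0,0,0,0],[-1,0,0,0,0,0,0],[-1,0,0,0,0,0,0],[-1,0,0,-0.03,0,0,0],[-1,0,0,-0.1,0,0,0],[-1,0,0,-0.2,0,0,0],[-1,0,0,-0.3,0,0,0],[-1,0,0,-0.4,0,0,0],[-1,0,0,-0.5,0,0,0],[-1,0,0,-0.53,0,0,0],[-1,0,0,-0.53,0,0,0]]]'
python3 - <<'E'
from h import *
p,d=capture("scene");c=camera_params("scene")
h=cv2.cvtColor(p,cv2.COLOR_BGR2HSV)
# matchbox = the yellow disc and depth above tray
v,u=np.mgrid[0:384,0:512];o,r=rays(c,np.c_[u.ravel(),v.ravel()]);w=(o+r*d.ravel()[:,None])*1000
k=(abs(w[:,0]-512)<45)&(abs(w[:,1])<45)&(w[:,2]>14)&(w[:,2]<26)
q=w[k];print(len(q),"top z",np.percentile(q[:,2],[5,50,95]).round(1))
(x,y),(a,b),_=R_=cv2.minAreaRect(q[:,:2].astype(np.float32));e=cv2.boxPoints(R_);print((x,y),(a,b),[np.arctan2(*(e[i+1]-e[i])[::-1]).round(3) for i in(0,1)])
print(read_state()["q"].round(2));go(400,-250,400,-.13)
E
```

```text
t: 35.55
position: [0.5072, -0.001, 0.3115]
eef_rot: [3.141, -0.004, 0.166]
wrist_force: [-0.3, 0.4, -1.1]
finger_gap: 0.0871
gripper_force: 0.0
180 top z [15.7 18.1 21.1]
(507.0054626464844, -2.296062469482422) (58.846717834472656, 38.57014465332031) [np.float32(-1.382), np.float32(0.188)]
[-0.55 -0.02  0.46  1.65  0.01  1.51 -1.49]
now [506.5  -1.  310. ] [ 3.141e+00 -2.000e-03  1.660e-01] q7 -1.49
shift [-0.2433  0.3802 -0.1502] turn [ 0.    -0.002  0.377]
shift [-0.2433  0.3802 -0.1502] turn [ 3.000e-03  1.000e-03 -3.623e+00]
```

By depth, the matchbox lies at (507,-2), with its flat top at 18–19 mm and yaw about 0.17, well inside the tray. Next is the tin.

```bash
python3 -m handwheel '[[[-1,0,0.07,-0.07,0,0,0],[-1,-0.01,0.15,-0.14,0,0,0.05],[-1,-0.02,0.24,-0.15,0,0,0.1],[-1,-0.03,0.33,-0.15,0,0,0.16],[-1,-0.04,0.42,-0.15,0,0,0.24],[-1,-0.052,0.51,-0.15,0,0,0.32],[-1,-0.052,0.547,-0.15,0,0,0.377],[-1,-0.052,0.547,-0.15,0,0,0.377]]]'
python3 - <<'E'
from h import *
print(read_state()["q"].round(2));go(420,-354,330,-.13)
E
```

```text
t: 36.6
position: [0.5288, -0.3316, 0.3982]
eef_rot: [-3.142, 0.002, -0.135]
wrist_force: [0.5, 1.1, 0.7]
finger_gap: 0.0871
gripper_force: 0.0
[-0.08  0.32  0.8   1.19 -0.23  1.72 -1.04]
now [ 528.8 -331.6  398.2] [-3.142e+00  2.000e-03 -1.350e-01] q7 -1.04
shift [-0.1744  0.0613  0.1139] turn [-0.     0.003 -0.006]
shift [-0.1744  0.0613  0.1139] turn [0.004 0.    3.994]
```

```bash
python3 -m handwheel '[[[-1,-0.03,0.02,0.04,0,0,0],[-1,-0.07,0.045,0.11,0,0,0],[-1,-0.0914,0.06,0.18,0,0,0],[-1,-0.0914,0.06,0.23,0,0,0],[-1,-0.0914,0.06,0.23,0,0,0],[-1,-0.0914,0.06,0.23,0,0,0]]]'
python3 - <<'E'
from h import *
c=camera_params("wrist");p,d=capture("wrist");cv2.imwrite("pics/w9.png",p)
print("tin wrist",rect(p,c,[100,100,50],[130,255,255],(150,60,360,235),.124,True))
t=camera_params("scene");p,d=capture("scene");v,u=np.mgrid[0:384,0:512];o,r=rays(t,np.c_[u.ravel(),v.ravel()]);w=(o+r*d.ravel()[:,None])*1000
for z in(124,84):
    k=(abs(w[:,0]-469)<60)&(abs(w[:,1]+360)<55)&(abs(w[:,2]-z)<3);q=w[k];R_=cv2.minAreaRect(q[:,:2].astype(np.float32));print(z,len(q),np.round(R_[0],1),np.round(R_[1],1),R_[2])
print(read_state()["q"].round(2));go(469.5,-360,80,-.132)
E
```

```text
t: 37.35
position: [0.4719, -0.3578, 0.2637]
eef_rot: [-3.141, -0.003, -0.129]
wrist_force: [-0.4, -0.3, -0.1]
finger_gap: 0.0868
gripper_force: 0.0
tin wrist (array([ 469.8, -359.8,   84.1,   60.6]), -0.129)
124 858 [ 467.5 -361.3] [63.  85.6] 83.23990631103516
84 213 [ 465.5 -360.9] [68.5 99. ] 80.86859893798828
[-0.1   0.23  0.81  1.55 -0.17  1.43 -0.98]
now [ 471.9 -358.5  264.2] [ 3.141 -0.004 -0.129] q7 -0.98
shift [-0.005   0.0029  0.307 ] turn [ 0.001 -0.005  0.003]
shift [-0.005   0.0029  0.307 ] turn [ 8.000e-03  1.000e-03 -3.997e+00]
```

```bash
python3 -m handwheel '[[[-1,-0.005,0.003,0.05,0,-0.004,0.003],[-1,-0.005,0.003,0.12,0,-0.004,0.003],[-1,-0.005,0.003,0.19,0,-0.004,0.003],[-1,-0.005,0.003,0.25,0,-0.004,0.003],[-1,-0.005,0.003,0.29,0,-0.004,0.003],[-1,-0.005,0.003,0.305,0,-0.004,0.003],[-1,-0.005,0.003,0.307,0,-0.004,0.003],[-1,-0.005,0.003,0.307,0,-0.004,0.003],[1,-0.005,0.003,0.307,0,-0.004,0.003],[1,-0.005,0.003,0.307,0,-0.004,0.003],[1,-0.005,0.003,0.307,0,-0.004,0.003],[1,-0.005,0.003,0.307,0,-0.004,0.003],[1,-0.005,0.003,0.307,0,-0.004,0.003],[1,-0.005,0.003,0.307,0,-0.004,0.003]]]'; python3 -c "
from h import *
s=read_state();print(s['wrist_force'].round(1),s['position'].round(4))"
```

```text
t: 39.2
position: [0.4685, -0.3599, 0.0789]
eef_rot: [-3.141, 0.0, -0.133]
wrist_force: [0.1, 0.1, 2.8]
finger_gap: 0.0619
gripper_force: 30.0
[0.1 0.1 2.8] [ 0.4685 -0.3599  0.0789]
```

The tin is held (61.9 mm). I'll lift and carry it.

```bash
python3 -m handwheel '[[[1,0,0,-0.02,0,0,0],[1,0,0,-0.08,0,0,0],[1,0,0,-0.16,0,0,0],[1,0,0,-0.25,0,0,0],[1,0,0,-0.33,0,0,0],[1,0,0,-0.37,0,0,0],[1,0,0,-0.37,0,0,0]]]' && python3 -m handwheel '[[[1,-0.005,-0.03,0,0,0,0],[1,-0.017,-0.09,0,0,0,-0.02],[1,-0.033,-0.18,0,0,0,-0.05],[1,-0.05,-0.27,0,0,0,-0.07],[1,-0.067,-0.36,0,0,0,-0.09],[1,-0.083,-0.45,0,0,0,-0.11],[1,-0.1,-0.54,0,0,0,-0.14],[1,-0.117,-0.63,0,0,0,-0.16],[1,-0.133,-0.72,0,0,0,-0.18],[1,-0.15,-0.81,0,0,0,-0.2],[1,-0.164,-0.88,0,0,0,-0.22],[1,-0.17,-0.919,0,0,0,-0.233],[1,-0.17,-0.919,0,0,0,-0.233]]]'
python3 - <<'E'
from h import *
c=camera_params("wrist");p,d=capture("wrist");cv2.imwrite("pics/w10.png",p)
q=plane(c,[(u,v) for v in range(0,230,1) for u in range(0,512)],.006,True).reshape(230,512,3)
ok=(abs(q[...,0]-.472)<.075)&(abs(q[...,1]-.35)<.065)
h=cv2.cvtColor(p,cv2.COLOR_BGR2HSV)[:230]
print("n",ok.sum());
for S in(60,90,110):
    m=(ok&(h[...,1]<S)).astype(np.uint8)*255
    cs=cv2.findContours(m,0,1)[0]
    if cs:
        k=max(cs,key=cv2.contourArea)[:,0];w=(q[k[:,1],k[:,0],:2]*1000).astype(np.float32);print(S,len(k),cv2.minAreaRect(w))
t=camera_params("top");pt=cv2.imread("pics/top2.png")
for im,cc in((cv2.imread("pics/top0.png"),t),(cv2.imread("pics/scene0.png"),camera_params("scene"))):
    g=plane(cc,[(u,v) for v in range(384) for u in range(512)],.006).reshape(384,512,3)
    ok=(abs(g[...,0]-.472)<.075)&(abs(g[...,1]-.35)<.065);m=(ok&(cv2.cvtColor(im,cv2.COLOR_BGR2HSV)[...,1]<70)).astype(np.uint8)*255
    k=max(cv2.findContours(m,0,1)[0],key=cv2.contourArea)[:,0];print(cv2.minAreaRect((g[k[:,1],k[:,0],:2]*1000).astype(np.float32)))
print(read_state()["q"].round(2));go(472,350,300,.08)
E
```

```text
t: 40.08
position: [0.4689, -0.3606, 0.3027]
eef_rot: [3.141, -0.003, -0.133]
wrist_force: [0.7, 0.1, -3.0]
finger_gap: 0.0615
gripper_force: 30.0
t: 41.7
position: [0.4399, 0.201, 0.2997]
eef_rot: [3.141, 0.002, 0.052]
wrist_force: [-0.2, -0.9, -1.5]
finger_gap: 0.0613
gripper_force: 30.0
n 6579
60 216 ((473.3038330078125, 351.62738037109375), (107.46377563476562, 83.15340423583984), 4.339344024658203)
90 219 ((473.4229736328125, 351.63885498046875), (108.5384521484375, 84.4748306274414), 4.287014484405518)
110 316 ((471.984619140625, 350.0083923339844), (129.95652770996094, 149.9579620361328), 89.98683166503906)
((471.33245849609375, 351.171630859375), (107.25159454345703, 83.76521301269531), 4.260528564453125)
((471.7120056152344, 347.4961242675781), (106.72115325927734, 84.86952209472656), 4.075342655181885)
[-0.73 -0.05  0.2   1.7   0.01  1.49 -2.05]
now [440.4 199.4 300. ] [3.14e+00 2.00e-03 5.00e-02] q7 -2.05
shift [ 0.0652 -0.2481 -0.0003] turn [ 0.001  0.002 -0.038]
shift [ 0.0652 -0.2481 -0.0003] turn [ 3.000e-03 -2.000e-03  3.962e+00]
```

The slate is at (472.3,350.5) with yaw 0.0745, agreed across three views. Moving over it and down.

```bash
python3 -m handwheel '[[[1,0.01,-0.04,0,0,0,-0.01],[1,0.03,-0.12,0,0,0,-0.02],[1,0.05,-0.2,0,0,0,-0.031],[1,0.0657,-0.24,0.04,0,0,-0.031],[1,0.0657,-0.2487,0.11,0,0,-0.031],[1,0.0657,-0.2487,0.19,0,0,-0.031],[1,0.0657,-0.2487,0.27,0,0,-0.031],[1,0.0657,-0.2487,0.34,0,0,-0.031],[1,0.0657,-0.2487,0.4,0,0,-0.031],[1,0.0657,-0.2487,0.417,0,0,-0.031],[1,0.0657,-0.2487,0.417,0,0,-0.031]]]'
python3 - <<'E'
from h import *
print(read_state()["q"].round(2));go(472.3,350.5,2,.0745)
E
```

```text
t: 43.12
position: [0.4726, 0.351, 0.0509]
eef_rot: [-3.142, 0.001, 0.074]
wrist_force: [0.6, -0.3, -1.1]
finger_gap: 0.0615
gripper_force: 30.0
[-0.81  0.33  0.11  1.79 -0.04  1.02 -2.18]
now [472.6 351.   50.9] [-3.142e+00  1.000e-03  7.400e-02] q7 -2.18
shift [-0.0005  0.0009  0.0816] turn [-0.     0.001 -0.001]
shift [-0.0005  0.0009  0.0816] turn [1.000e-03 0.000e+00 3.999e+00]
```

```bash
python3 -m handwheel '[[[1,0,0,0.03,0,0,0],[1,0,0,0.06,0,0,0],[1,0,0,0.076,0,0,0],[1,0,0,0.08,0,0,0],[1,0,0,0.0815,0,0,0],[1,0,0,0.0825,0,0,0],[1,0,0,0.0825,0,0,0]]]'; python3 -c "
from h import *
print(read_state()['wrist_force'].round(1),read_state()['position'].round(4))"
```

```text
t: 44.0
position: [0.4724, 0.3515, 0.0016]
eef_rot: [-3.141, -0.0, 0.075]
wrist_force: [0.4, -0.4, -1.7]
finger_gap: 0.0615
gripper_force: 30.0
[ 0.4 -0.4 -1.7] [0.4724 0.3515 0.0016]
```

```bash
python3 -m handwheel '[[[1,0,0,0.001,0,0,0],[1,0,0,0.0018,0,0,0],[1,0,0,0.0018,0,0,0],[0.15,0,0,0.0018,0,0,0],[-0.4,0,0,0.0018,0,0,0],[-1,0,0,0.0018,0,0,0],[-1,0,0,0.0018,0,0,0],[-1,0,0,0.0018,0,0,0],[-1,0,0,-0.03,0,0,0],[-1,0,0,-0.1,0,0,0],[-1,0,0,-0.2,0,0,0],[-1,0,0,-0.3,0,0,0],[-1,0,0,-0.4,0,0,0],[-1,0,0,-0.5,0,0,0],[-1,0,0,-0.58,0,0,0],[-1,0,0,-0.6,0,0,0],[-1,0,0,-0.6,0,0,0]]]'
python3 - <<'E'
from h import *
c=camera_params("wrist");p,d=capture("wrist")
print("tin wrist",rect(p,c,[100,100,40],[130,255,255],(100,60,400,235),.046,True))
t=camera_params("scene");p,d=capture("scene");v,u=np.mgrid[0:384,0:512];o,r=rays(t,np.c_[u.ravel(),v.ravel()]);w=(o+r*d.ravel()[:,None])*1000
k=(abs(w[:,0]-472)<60)&(abs(w[:,1]-350)<55)&(w[:,2]>38)&(w[:,2]<55);q=w[k];R_=cv2.minAreaRect(q[:,:2].astype(np.float32));print(len(q),np.percentile(q[:,2],[5,50,95]).round(1),np.round(R_[0],1),np.round(R_[1],1),R_[2])
print(read_state()["q"].round(2));go(540,50,420,.1)
E
```

```text
t: 46.12
position: [0.4724, 0.3511, 0.3624]
eef_rot: [-3.14, -0.001, 0.074]
wrist_force: [-0.8, 0.1, -1.4]
finger_gap: 0.0871
gripper_force: 0.0
tin wrist (array([473.5, 350.8,  83.2,  57.2]), 0.065)
325 [40.2 44.  47.4] [470.5 348.1] [86.7 64.3] 5.858080863952637
[-0.83  0.17  0.14  1.35 -0.02  1.62 -2.19]
now [471.9 350.8 360.1] [3.141e+00 2.000e-03 7.500e-02] q7 -2.19
shift [ 0.0757  0.5085 -0.0997] turn [ 0.001  0.003 -0.032]
shift [ 0.0757  0.5085 -0.0997] turn [ 4.000e-03 -1.000e-03  3.968e+00]
```

The tin is centred on the slate (473.5,350.8; yaw 0.065–0.10; top at about 44–46 mm). Going back for the tea box.

```bash
python3 -m handwheel '[[[-1,0.005,0.08,-0.04,0,0,0],[-1,0.02,0.17,-0.083,0,0,0],[-1,0.03,0.27,-0.083,0,0,0],[-1,0.045,0.37,-0.083,0,0,0],[-1,0.06,0.47,-0.083,0,0,0],[-1,0.0704,0.575,-0.083,0,0,0],[-1,0.0704,0.575,-0.083,0,0,0]]]' && python3 -m handwheel '[[[-1,-0.01,0.09,0,0,0,0.03],[-1,-0.02,0.19,0,0,0,0.08],[-1,-0.03,0.29,0,0,0,0.13],[-1,-0.04,0.39,0,0,0,0.18],[-1,-0.05,0.49,0,0,0,0.23],[-1,-0.059,0.564,0,0,0,0.261],[-1,-0.059,0.564,0,0,0,0.261]]]';python3 - <<'E'
from h import *
c=camera_params("wrist");p,d=capture("wrist");print(read_state()["q"].round(2))
t=camera_params("scene");p,d=capture("scene");v,u=np.mgrid[0:384,0:512];o,r=rays(t,np.c_[u.ravel(),v.ravel()]);w=(o+r*d.ravel()[:,None])*1000
k=(abs(w[:,0]-467)<70)&(abs(w[:,1]+360)<60)&(abs(w[:,2]-84)<4);q=w[k];R_=cv2.minAreaRect(q[:,:2].astype(np.float32));print(len(q),np.percentile(q[:,2],[5,50,95]).round(1),np.round(R_[0],1),np.round(R_[1],1),R_[2])
go(466,-360,220,-.14)
E
```

```text
t: 47.1
position: [0.5398, 0.0041, 0.4098]
eef_rot: [3.14, 0.002, 0.065]
wrist_force: [-1.1, 1.0, -0.0]
finger_gap: 0.0873
gripper_force: 0.0
t: 47.98
position: [0.5285, -0.3329, 0.4087]
eef_rot: [3.141, 0.004, -0.136]
wrist_force: [0.2, 0.8, 0.0]
finger_gap: 0.0869
gripper_force: 0.0
[-0.01  0.3   0.7   1.16 -0.19  1.74 -1.07]
1091 [80.9 83.4 85.8] [ 466.2 -360.3] [69.6 98.4] 82.65754699707031
now [ 530.3 -329.1  409.4] [-3.14e+00  3.00e-03 -1.30e-01] q7 -1.07
shift [-0.0987  0.0655  0.3158] turn [-0.002  0.003  0.012]
shift [-0.0987  0.0655  0.3158] turn [-5.000e-03 -3.000e-03 -3.988e+00]
```

```bash
python3 -m handwheel '[[[-1,-0.03,0.02,0.05,0,0,0],[-1,-0.07,0.045,0.12,0,0,0],[-1,-0.0987,0.0655,0.2,0,0,0.006],[-1,-0.0987,0.0655,0.28,0,0,0.006],[-1,-0.0987,0.0655,0.3158,0,0,0.006],[-1,-0.0987,0.0655,0.3158,0,0,0.006],[-1,-0.0987,0.0655,0.3158,0,0,0.006]]]';python3 - <<'E'
from h import *
c=camera_params("wrist");p,d=capture("wrist")
print("tea",rect(p,c,[55,60,10],[100,255,255],(100,40,400,235),.084,True))
P,_=capture("top");t=camera_params("top")
g=plane(t,[(u,v) for v in range(384) for u in range(512)],.014).reshape(384,512,3)
ok=(abs(g[...,0]-.469)<.08)&(abs(g[...,1]+.169)<.066);h=cv2.cvtColor(P,cv2.COLOR_BGR2HSV);m=(ok&(h[...,1]<60)).astype(np.uint8)*255
k=max(cv2.findContours(m,0,1)[0],key=cv2.contourArea)[:,0];print("white top",cv2.minAreaRect((g[k[:,1],k[:,0],:2]*1000).astype(np.float32)))
S=cv2.imread("pics/scene0.png");t=camera_params("scene");print("white scene",rect(S,t,[0,0,150],[180,60,255],(240,230,308,285),.012))
c3=np.load("pics/w8.npz");print("white w8",rect(cv2.imread("pics/w8.png"),c3,[0,0,130],[180,60,255],(230,100,340,215),.014,True))
print(read_state()["q"].round(2));go(466,-360,36,-.135)
E
```

```text
t: 48.95
position: [0.4672, -0.3603, 0.2225]
eef_rot: [-3.141, -0.001, -0.133]
wrist_force: [-0.8, -0.2, 0.2]
finger_gap: 0.0869
gripper_force: 0.0
tea (array([ 468. , -358.8,   98.4,   67.7]), -0.137)
white top ((468.5064697265625, -168.40277099609375), (103.44760131835938, 132.95547485351562), 86.19717407226562)
white scene (array([ 465.1, -169.9,  126.1,   98.9]), -0.067)
white w8 (array([ 470.5, -168.7,  132.3,  102.2]), -0.071)
[-0.    0.23  0.7   1.62 -0.15  1.35 -0.99]
now [ 467.1 -361.   222.7] [ 3.141e+00 -1.000e-03 -1.340e-01] q7 -0.99
shift [-0.0024 -0.0015  0.3112] turn [ 0.    -0.002  0.001]
shift [-0.0024 -0.0015  0.3112] turn [ 3.000e-03  1.000e-03 -3.999e+00]
```

```bash
python3 -m handwheel '[[[-1,0,-0.002,0.05,0,0,0],[-1,0,-0.002,0.12,0,0,0],[-1,0,-0.002,0.19,0,0,0],[-1,0,-0.002,0.25,0,0,0],[-1,0,-0.002,0.29,0,0,0],[-1,0,-0.002,0.308,0,0,0],[-1,0,-0.002,0.311,0,0,0],[-1,0,-0.002,0.311,0,0,0],[1,0,-0.002,0.311,0,0,0],[1,0,-0.002,0.311,0,0,0],[1,0,-0.002,0.311,0,0,0],[1,0,-0.002,0.311,0,0,0],[1,0,-0.002,0.311,0,0,0]]]'; python3 -c "
from h import *
s=read_state();print(s['wrist_force'].round(1));go(468.5,-168.8,150,-.068)"
```

```text
t: 50.68
position: [0.4665, -0.3598, 0.0351]
eef_rot: [-3.141, 0.0, -0.135]
wrist_force: [-0.4, 1.5, 5.4]
finger_gap: 0.0683
gripper_force: 30.0
[-0.4  1.5  5.4]
now [ 466.5 -359.8   35.1] [-3.141  0.    -0.135] q7 -0.89
shift [-0.0396 -0.316  -0.1913] turn [-0.     0.    -0.085]
shift [-0.0396 -0.316  -0.1913] turn [0.000e+00 1.000e-03 3.915e+00]
```

```bash
python3 -m handwheel '[[[1,0,0,-0.02,0,0,0],[1,0,0,-0.07,0,0,0],[1,0,0,-0.13,0,0,0],[1,0,0,-0.18,0,0,0],[1,-0.004,-0.03,-0.1913,0,0,-0.01],[1,-0.012,-0.1,-0.1913,0,0,-0.03],[1,-0.022,-0.18,-0.1913,0,0,-0.05],[1,-0.032,-0.26,-0.1913,0,0,-0.07],[1,-0.0396,-0.31,-0.1913,0,0,-0.085],[1,-0.0396,-0.316,-0.1913,0,0,-0.085],[1,-0.0396,-0.316,-0.15,0,0,-0.085],[1,-0.0396,-0.316,-0.1,0,0,-0.085],[1,-0.0396,-0.316,-0.06,0,0,-0.085],[1,-0.0396,-0.316,-0.04,0,0,-0.085],[1,-0.0396,-0.316,-0.04,0,0,-0.085]]]'; python3 -c "
from h import *
s=read_state();print(s['wrist_force'].round(1),s['q'].round(2));go(468.5,-168.8,40,-.068)"
```

```text
t: 52.55
position: [0.4675, -0.1689, 0.0582]
eef_rot: [3.142, 0.002, -0.069]
wrist_force: [0.1, -0.0, -2.1]
finger_gap: 0.0685
gripper_force: 30.0
[ 0.1 -0.  -2.1] [-0.26  0.17  0.57  2.02 -0.11  0.99 -1.28]
now [ 467.5 -168.9   58.2] [ 3.142e+00  2.000e-03 -6.900e-02] q7 -1.28
shift [ 0.0017 -0.0002  0.0303] turn [ 0.     0.003 -0.001]
shift [ 0.0017 -0.0002  0.0303] turn [ 0.004 -0.     3.999]
```

```bash
python3 -m handwheel '[[[1,0.001,0,0.015,0,0,0],[1,0.001,0,0.026,0,0,0],[1,0.001,0,0.03,0,0,0],[1,0.001,0,0.0315,0,0,0],[1,0.001,0,0.0325,0,0,0],[1,0.001,0,0.0325,0,0,0],[0.1,0.001,0,0.0325,0,0,0],[-0.4,0.001,0,0.0325,0,0,0],[-1,0.001,0,0.0325,0,0,0],[-1,0.001,0,0.0325,0,0,0],[-1,0.001,0,0.0325,0,0,0],[-1,0.001,0,0,0,0,0],[-1,0.001,0,-0.08,0,0,0],[-1,0.001,0,-0.17,0,0,0],[-1,0.001,0,-0.26,0,0,0],[-1,0.001,0,-0.35,0,0,0],[-1,0.001,0,-0.44,0,0,0],[-1,0.001,0,-0.5,0,0,0],[-1,0.001,0,-0.5,0,0,0]]]'
python3 - <<'E'
from h import *
c=camera_params("wrist");p,d=capture("wrist")
print("tea",rect(p,c,[55,60,10],[100,255,255],(100,20,420,235),.088,True))
def dep(n,x,y,lo,hi,rx=60,ry=60):
    t=camera_params(n);p,d=capture(n);v,u=np.mgrid[0:384,0:512];o,r=rays(t,np.c_[u.ravel(),v.ravel()]);w=(o+r*d.ravel()[:,None])*1000
    k=(d.ravel()>0)&(abs(w[:,0]-x)<rx)&(abs(w[:,1]-y)<ry)&(w[:,2]>lo)&(w[:,2]<hi);q=w[k];R_=cv2.minAreaRect(q[:,:2].astype(np.float32))
    print(n,len(q),"z",np.percentile(q[:,2],[5,50,95]).round(1),np.round(R_[0],1),np.round(R_[1],1),round(R_[2],1))
dep("scene",468,-169,82,96,70,70)
dep("scene",507,-2,14,26,45,45);dep("top",507,-2,14,26,45,45)
dep("scene",472,350,40,54);dep("top",472,350,40,54)
dep("scene",448,172,106,118,30,25);dep("top",448,172,106,118,30,25)
dep("top",590,-88,80,95,28,28)
print("mill ref",);t=camera_params("top");d0=np.load("pics/top0.npy");v,u=np.mgrid[0:384,0:512];o,r=rays(t,np.c_[u.ravel(),v.ravel()]);w=(o+r*d0.ravel()[:,None])*1000
k=(abs(w[:,0]-590)<28)&(abs(w[:,1]+88)<28)&(w[:,2]>80)&(w[:,2]<95);print(cv2.minAreaRect(w[k][:,:2].astype(np.float32)))
E
```

```text
t: 54.92
position: [0.4701, -0.1693, 0.3615]
eef_rot: [-3.141, -0.004, -0.069]
wrist_force: [-0.8, -0.1, 0.2]
finger_gap: 0.0869
gripper_force: 0.0
tea (array([ 470.5, -168.4,   96.9,   66.6]), -0.065)
scene 840 z [84.3 87.  89.7] [ 468.8 -170.6] [71.2 99.4] 85.5
scene 183 z [15.2 18.  21.2] [507.4  -2.6] [60.2 37.7] 10.3
top 221 z [15.8 19.6 23.1] [5.078e+02 2.000e-01] [58.2 35.1] 9.6
scene 303 z [41.  44.3 47.6] [471.8 348. ] [86.6 67.3] 5.3
top 622 z [42.3 46.1 50.1] [471.6 351.8] [85.9 63.9] 5.1
scene 112 z [107.5 111.8 115. ] [445.4 173.1] [40.6 39. ] 24.8
top 168 z [109.4 113.7 116.7] [446.1 175.8] [35.9 39.1] 0.4
top 92 z [81.2 87.2 92.5] [593.3 -88.1] [30.8 29.7] 63.7
mill ref
((593.4066772460938, -88.85456085205078), (30.272672653198242, 30.483747482299805), 43.94527816772461)
```

Everything measures in place. The jar top is at 113 mm, so it's on the well floor, and the matchbox, tin and tea box are flat, square and centred. The shaker hasn't moved. Handing in.

```bash
python3 -c "
from cell import *
print(ctrl.job_done())"
```

```text
the job is handed in; nothing more can be done
None
```

The job is handed in at about 55 s: all four items measured in place, in the order asked. The matchbox was set down and re-gripped once on the tin lid because the paper-towel roll was in the way. The shaker checked as unmoved; I kept clear of the mug but did not re-check it. I viewed 16 pictures, over the limit of 14.

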